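# Open the pinned column chest and put the column away

## Task

Pull the retaining pins out of the staples at both ends of the column chest and put them in the steel tray, then lift the lid straight off and set it down gently, flat on the rubber mat, handle up. Lay the loose steel column gently in the empty V-cradle in the chest, along it like its neighbours, and leave the stored columns and everything else on the bench as they are.

Things in the scene. Friction and masses are not known exactly. Their poses are not given: they have to be found in the camera images.
- chest: plywood transit chest for chromatography columns, fixed: outside 192 mm (x) by 216 mm (y), walls 10 mm, rim 70 mm above the bench; inside 172 x 196 mm, its floor 8 mm above the bench. Origin: centre of its underside. A staple stands outside the middle of each end (+y and -y). Inside, three V-cradles side by side at y = -58, 0, +58 mm, all along x
- staple_left (a point): eye of the staple at the left (+y) end of the chest, at the pin's height (86 mm): an upright loop of 7 mm wire, 27 mm wide along x, top 102 mm above the bench, on a bracket 16 mm outside the wall; its eye looks along y
- staple_right (a point): eye of the staple at the right (-y) end of the chest, at the pin's height (86 mm): an upright loop of 7 mm wire, 27 mm wide along x, top 102 mm above the bench, on a bracket 16 mm outside the wall; its eye looks along y
- lid_handle (a point): lift-off lid: board 192 (x) x 216 (y) x 8 mm, 0.42 kg, with slotted hasp straps over the staples (3 mm play; 278 mm over both, along y). Bar handle 14 x 14 mm, 120 mm long along y, 35 mm clear under it. Point: centre of the bar, 50 mm above the lid's underside; z up. Starts on the rim (point 120 mm above the bench), held by the pins; free once raised 32 mm
- pin_left_grip (a point): retaining pin at the left (+y) end of the chest: steel shank 8 mm thick, black grip knob 24 mm in diameter, 26 mm long, on its outer end; 92 mm in all, 45 g. Point: centre of the knob; x along the pin, tip to knob (outwards). Starts level through the staple's eye on the strap, axis 86 mm over the bench, knob in free air 9 mm or more past the strap. Slides freely; clear of the staple once drawn 50 mm along x
- pin_right_grip (a point): retaining pin at the right (-y) end of the chest: steel shank 8 mm thick, black grip knob 24 mm in diameter, 26 mm long, on its outer end; 92 mm in all, 45 g. Point: centre of the knob; x along the pin, tip to knob (outwards). Starts level through the staple's eye on the strap, axis 86 mm over the bench, knob in free air 9 mm or more past the strap. Slides freely; clear of the staple once drawn 50 mm along x
- pin_left_tip (a point): tip of the left pin, 79 mm from its knob's centre
- pin_right_tip (a point): tip of the right pin, 79 mm from its knob's centre
- column_mid (a point): the loose steel column: tube 30 mm in diameter, 106 mm of it free between two hexagonal end fittings (44 mm across flats, 51 mm across corners, 22 mm long), a blank paper label round its middle; 150 mm over all, white port plugs 4 mm more, 0.4 to 0.65 kg. Point: its centre; x along its axis (ends alike). Starts lying on the bench on its flats, axis 22 mm up
- cradle_free_seat (a point): the one empty V-cradle in the chest (in any of the three places): two V-blocks, 12 mm thick, 34 mm either side of the middle along x, which carry the tube between the end fittings. Point: where the column's centre comes to lie, 46 mm above the bench; the column lies along this x, either way round
- stored_2_mid (a point): a stored column in the chest, of the same size and shape as the loose one; its centre, x along its axis, 46 mm above the bench
- stored_3_mid (a point): the other stored column in the chest, likewise
- mat: thin dark rubber bench mat, 220 mm (x) by 240 mm (y) by 3 mm, fixed on the bench beside the chest; origin at the centre of its underside
- tray: shallow rectangular steel tray, 100 mm (x) by 160 mm (y) and 18 mm tall, walls and floor 3 mm, fixed on the bench; origin at the centre of its underside
- bottle: standing glass reagent bottle with a cap, 62 mm across and 150 mm tall, behind the gap between the chest and the mat; origin at the centre of its underside
- beaker: standing glass beaker, 68 mm across and 85 mm tall, in the front row between the column and the tray; origin at the centre of its underside
- flask: standing conical flask, 82 mm across the foot and 120 mm tall, at one side of the work area; origin at the centre of its underside
- jar: standing amber jar, 68 mm across and 80 mm tall, at the other side of the work area; origin at the centre of its underside
- tip_box: pipette tip box, 85 x 122 x 65 mm, behind the chest or the mat; origin at the centre of its underside
- wash_bottle: standing plastic wash bottle, 66 mm across, 178 mm tall with its spout, behind the chest or the mat; origin at the centre of its underside
- wrench: steel wrench 150 mm long lying at the left of the front row; origin at the centre of its underside at mid-length

How it is judged:
By the outcome, as a careful person would: the job done as asked, in the order asked, and still so for the second after the job is handed in, with the robot touching nothing.
It also fails if it takes over 72 s, if anything falls off the work surface, if the arm or the gripper's body presses on something with over 40 N, if the wrist force passes 120 N, or if a joint passes its speed limit or range.

## Robot

A 6-joint arm with a two-finger parallel gripper is mounted at the origin on the work surface. World frame = base frame: x ahead of the robot, y to its left, z up, the work surface at z = 0. Lengths are in m, angles in rad, forces in N, time in s.
With the tool pointing down it reaches from about 0.25 to 0.725 m from the base axis. Payload 4 kg.
Tool frame: the origin (TCP) lies at the very end of the fingers, on their centre line; the grasp point (between the pads) lies 19 mm behind it; y points along the fingers, z is the direction in which the jaws open and shut, and the axes are right-handed (so a half turn about y gives the same grasp; the last joint's range is limited). The gripper opens to 85 mm and grips with 20 to 120 N. Pads are 22 mm wide; open, the fingers measure 114 mm over their backs; the gripper's body (76 mm by 85 mm) begins 54 mm behind the grasp point. The pads swing forward as they close: fully open they stand 13 mm farther back than shut.
Start: joints at [1.299, 0.241, 0.005, 1.335, 0, 1.571], TCP at [0.134, 0.482, 0.231] pointing down, gripper open.
Joint ranges: [-2.72, 2.72], [-1.05, 1.87], [-1.09, 1.28], [-1.99, 2.15], [-1.42, 1.44], [-3.14, 3.14]. Speed limits (rad/s): [2.79, 2.79, 3.14, 3.14, 3.14, 3.14].

## Interface

Orientations are given as a unit quaternion [x, y, z, w].
In Python, from workcell import bot gives the robot as it stands. The module is installed in compiled form; this text tells all that it offers.
- The arm moves only by the tool move_arm, never from a script. Its argument "increments" is a list of rows, each an object with "grip": the closure, from 0 (fully open) to 1 (shut); "linear": the shift along the tool's x, y, z scaled (see below), a list of three; "twist": the turn about the tool's y scaled (see below). A call has exactly 5 rows; each row shifts and turns the pose as measured when the row begins, along the tool's axes as they then stand; what a row does not reach is not made up. The controller multiplies each number of a shift by 0.2 m and each number of a turn by 2 rad. A row lasts 1/10 s, in which the tool goes at most 50 mm and 8.59 degrees, less where a joint would pass 70% of its speed; a pose out of reach is approached as far as the arm can. A call with a number of a shift or a turn outside -1 to 1 is refused whole. A call with a gripper value outside its range is refused whole. The fingers move at their own pace and stop on an object; the grip force is fixed at half the most. Time passes only in rows, so rows that do not move let the fingers close, or fill a call up. It gives the time, the measured TCP pose, the force and the opening at its end, in the units of the state.
- bot.get_obs(): the state, without advancing time (a new reading comes with each control period).
- bot.camera(name): name is "scene" or "top"; returns (picture, depth): 384x512x3 uint8, blue, green, red; 384x512 float32, m along the optical axis (not along the pixel's ray), 0 where there is no reading.
- bot.camera_params(name): a dict with "camera_matrix" (3x3 intrinsics, pixels), "rvec" (rotation vector, rad) and "tvec" (3), from world to camera coordinates, as OpenCV has them. Camera axes: x right, y down, z forward; pixel columns grow to the right and rows downward; lengths in m; the calibration is good to about 2 mm. A picture is of the moment at which its call begins. camera_params takes no time and is no camera call.
- bot.job_done(): hands the job in, once; it reports no verdict.
The state is a dict: "clock": time; "joint_pos": joint angles; "joint_vel": joint speeds; "tau": joint torques, N m; "eef_pos": TCP position; "tool_rot": TCP orientation; "ft_force": force on the tool from outside, world axes, zero at the start; "ft_torque": the same for the moment, N m; "grip_width": finger opening in m.
Only numpy, scipy, OpenCV 4.12 (cv2) and the standard library are available. Lean on these libraries where they do the work, as an engineer would, in place of code of your own. Each camera call takes 0.05 s, during which the arm holds its last target. There are 200 camera calls.

## Working session

There is one attempt and no reset: what is moved stays moved. The work goes in short steps, Python scripts to look and compute and a tool call to move; the robot and the scene stay as the last step left them, time stands still between calls to the robot, and variables do not carry over. Pictures are saved under pics/ and viewed, about 8 in all and at most 12, crops included, and the job is handed in when it is done.

Besides the shell and the picture viewer there is one more tool, called after "Emit:" as name(argument=value, ...) on one line, values as JSON. move_arm: Moves the arm, as the interface text tells. Its arguments: {"type":"object","properties":{"increments":{"type":"array"}},"required":["increments"]}

```bash
mkdir -p pics; cat > h.py <<'E'
import numpy as np, cv2
from workcell import bot
from scipy.spatial.transform import Rotation as R
def cam(n):
    p=bot.camera_params(n); K=np.array(p["camera_matrix"]); Rm=cv2.Rodrigues(np.array(p["rvec"],float))[0]; t=np.array(p["tvec"],float).ravel()
    return K,Rm,t
def ray(n,u,v,z):
    K,Rm,t=cam(n); d=Rm.T@np.linalg.solve(K,[u,v,1.]); c=-Rm.T@t
    return c+d*(z-c[2])/d[2]
def cloud(n,depth):
    K,Rm,t=cam(n); v,u=np.mgrid[:384,:512]
    P=np.stack([(u-K[0,2])/K[0,0]*depth,(v-K[1,2])/K[1,1]*depth,depth],-1)
    return (P-t)@Rm
def st():
    o=bot.get_obs(); 
    for k in ["clock","joint_pos","eef_pos","tool_rot","ft_force","grip_width"]: print(k,np.round(o[k],4))
    print(np.round(R.from_quat(o["tool_rot"]).as_matrix(),3)); return o
E
python3 - <<'E'
from h import *
st()
for n in ["top","scene"]:
    im,d=bot.camera(n); np.savez(f"{n}.npz",im=im,d=d); K,Rm,t=cam(n); print(n,K,-Rm.T@t,Rm)
    cv2.imwrite(f"pics/{n}0.png",cv2.resize(im,(800,600),interpolation=cv2.INTER_CUBIC))
E
```

```text
clock 0.0
joint_pos [1.299  0.2414 0.0037 1.3352 0.     1.5708]
eef_pos [0.1341 0.481  0.2304]
tool_rot [ 0.7013 -0.0959  0.0957 -0.6999]
ft_force [ 0.03    0.029  -0.9889]
grip_width 0.0858
[[ 0.963 -0.001  0.268]
 [-0.268 -0.002  0.963]
 [-0.    -1.    -0.002]]
top [[408.20747791   0.         255.02594874]
 [  0.         408.20747791 189.6764572 ]
 [  0.           0.           1.        ]] [0.52106444 0.00778844 1.29857425] [[-0.02572061 -0.99946457  0.02022435]
 [-0.99846434  0.02469137 -0.0495914 ]
 [ 0.04906548 -0.02146882 -0.9985648 ]]
scene [[361.88232293   0.         253.49055494]
 [  0.         361.88232293 192.25005928]
 [  0.           0.           1.        ]] [ 1.13157779 -0.34610449  0.92259382] [[ 0.56124167  0.82751408 -0.01510752]
 [ 0.64199703 -0.44679422 -0.6230688 ]
 [-0.52234816  0.33999319 -0.78202112]]
```

View pics/top0.png

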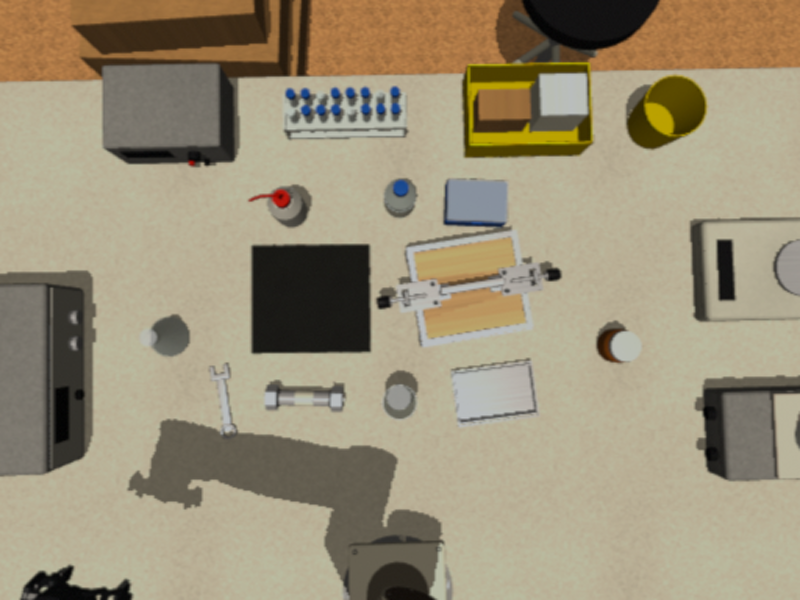

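View pics/scene0.png

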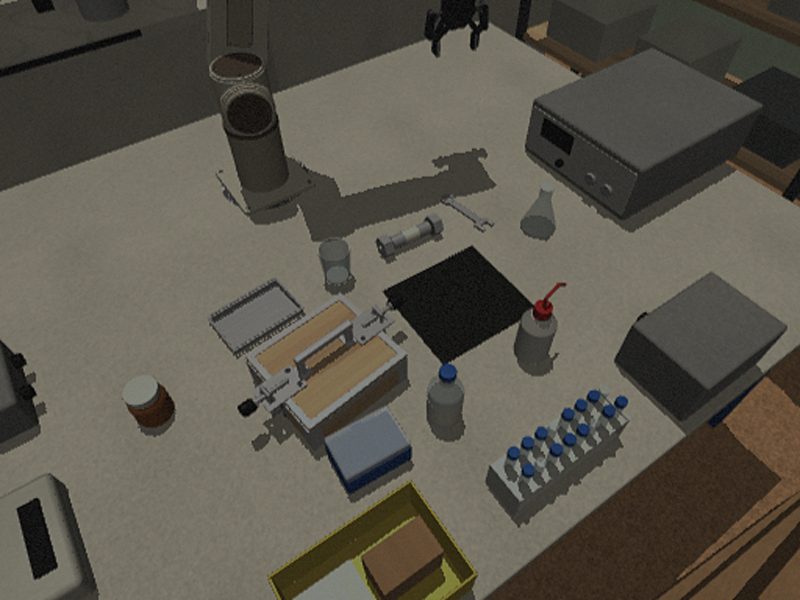

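The pictures show the chest at about (470,288) in the enlarged top view, knobs at (384,302) and (553,274), mat at (311,298), loose column at (305,398) and tray at (494,391). The beaker stands at (400,400) and the bottle at (400,196). Next I measure these from the depth.

```bash
cat >> h.py <<'E'
def rect(P):
    q=(P[:,:2]*1000).astype(np.float32); c,s,a=cv2.minAreaRect(q); a=np.deg2rad(a)
    if s[0]<s[1]: a+=np.pi/2; s=s[::-1]
    return np.round(c,1),np.round(s,1),round((np.rad2deg(a)+90)%180-90,1),len(q),np.round(np.percentile(P[:,2]*1000,[5,50,95]),1)
def comps(m,minn=15):
    n,l,s,c=cv2.connectedComponentsWithStats(m.astype(np.uint8),connectivity=8)
    return [l==i for i in range(1,n) if s[i,4]>=minn]
def box(u0,v0,u1,v1):
    m=np.zeros((384,512),bool); f=1/1.5625; m[int(v0*f):int(v1*f),int(u0*f):int(u1*f)]=1; return m
E
python3 - <<'E'
from h import *
Z=np.load("top.npz"); im=Z["im"]; d=Z["d"]; W=cloud("top",d); z=W[...,2]; br=im.max(2)
B=box
def show(n,m,k=1):
    for c in comps(m)[:6]: print(n,*rect(W[c]), "px",np.round(np.argwhere(c).mean(0)[::-1],1))
show("bench",B(150,460,160,470)&(d>0))
show("mat",B(230,230,385,370)&(br<60)&(z<.02))
show("handle",B(400,225,570,350)&(z>.112))
show("lid",B(400,225,570,350)&(z>.06)&(z<.112))
show("knob",(B(370,280,400,320)|B(535,255,575,295))&(br<70)&(z>.06))
show("column",B(255,375,355,420)&(z>.012))
show("tray",B(440,350,550,430)&(z>.008))
show("beaker",B(375,365,425,430)&(z>.03))
show("bottle",B(375,170,425,225)&(z>.03))
# knob/mat by rays
for n,m,h in [("knob",(B(370,285,396,315)|B(540,260,567,290))&(br<70)&(z>.05),.092),("mat",B(230,230,374,370)&(br<60)&(z<.03),.003)]:
    for c in comps(m):
        p=np.array([ray("top",u,v,h) for v,u in np.argwhere(c)]); print(n,"ray",*rect(p))
Z=np.load("scene.npz"); im=Z["im"]; d=Z["d"]; W=cloud("scene",d); z=W[...,2]; br=im.max(2)
print("SCENE")
show("handle",B(230,290,410,410)&(z>.112))
show("knob",(B(230,395,262,418)|B(380,285,405,315))&(br<70)&(z>.06))
show("mat",B(370,240,540,365)&(br<45)&(z<.02))
show("column",B(370,210,450,262)&(z>.012))
E
```

```text
bench [263.6 477.3] [19.4 15.9] 84.7 36 [-4.9 -0.3  3.8] px [ 98.5 296.5]
mat [586.6 158.4] [234.4 215.3] 89.4 4989 [-1.4  2.9  7.1] px [198.6 190.8]
handle [ 596. -155.] [118.8  14.1] -82.1 204 [122.6 126.7 130.8] px [302.3 182.6]
lid [ 597.3 -173.3] [312.8 194.8] -82.0 4878 [74.3 79.4 86.5] px [301.5 183.9]
knob [ 617.5 -313.3] [22.6 21.2] 16.4 55 [ 89.5  96.4 100. ] px [353.7 175. ]
knob [572.7  10.2] [21.1 20.7] -1.6 54 [ 90.2  95.3 100.5] px [245.3 192.8]
column [413.8 112.1] [277.8 111.2] -66.0 600 [25.  35.7 45.8] px [194.8 254.3]
tray [ 404.1 -137.1] [338.2 155.9] 75.8 416 [10.9 18.6 23.1] px [318.2 252.1]
beaker [434.8 -17.4] [171.1  65. ] -1.5 180 [35.4 74.7 87.7] px [256.1 259.5]
bottle [775.4 -26.3] [60.3 59.6] 40.1 403 [ 48.9 103.6 151.5] px [256.  125.6]
knob ray [ 617.8 -313.6] [23.1 22.9] 19.8 55 [92. 92. 92.]
knob ray [572.7  10.2] [20.7 20.7] -1.4 54 [92. 92. 92.]Traceback (most recent call last):
  File "<stdin>", line 18, in <module>
  File "h.py", line 8, in ray
    K,Rm,t=cam(n); d=Rm.T@np.linalg.solve(K,[u,v,1.]); c=-Rm.T@t
           ~~~^^^
  File "h.py", line 5, in cam
    p=bot.camera_params(n); K=np.array(p["camera_matrix"]); Rm=cv2.Rodrigues(np.array(p["rvec"],float))[0]; t=np.array(p["tvec"],float).ravel()
ValueError: time passes only in moves, steps and waits
```

```bash
cat >> h.py <<'E'
import functools
cam=functools.lru_cache(cam)
def show(n,W,m):
    for c in comps(m)[:6]: print(n,*rect(W[c]))
def load(n):
    Z=np.load(n+".npz"); W=cloud(n,Z["d"]); return Z["im"].max(2),W,W[...,2]
def inr(W,x0,x1,y0,y1): return (W[...,0]>x0)&(W[...,0]<x1)&(W[...,1]>y0)&(W[...,1]<y1)
E
python3 - <<'E'
from h import *
br,W,z=load("top")
show("column",W,inr(W,.35,.45,.07,.27)&(z>.015)&(z<.06))
show("columnhi",W,inr(W,.35,.45,.07,.27)&(z>.032)&(z<.06))
show("tray",W,inr(W,.3,.48,-.3,-.09)&(z>.012)&(z<.03))
show("beaker",W,inr(W,.3,.48,-.06,.05)&(z>.06)&(z<.1))
br,W,z=load("scene")
print("SCENE")
show("handle",W,inr(W,.5,.7,-.25,-.05)&(z>.112))
show("knob",W,(inr(W,.54,.65,-.36,-.28)|inr(W,.54,.61,-.02,.05))&(br<70)&(z>.065)&(z<.12))
show("mat",W,inr(W,.4,.8,0.02,.3)&(br<45)&(z<.02))
show("column",W,inr(W,.35,.45,.07,.27)&(z>.015)&(z<.06))
show("tray",W,inr(W,.3,.48,-.3,-.09)&(z>.012)&(z<.03))
E
```

```text
column [387.3 169.8] [152.9  50.1] 87.1 594 [25.  35.7 45.4]
columnhi [387.3 169.6] [152.5  40. ] 87.1 434 [32.9 37.5 46.2]
tray [ 385.9 -208.7] [164.9 112.3] -84.2 382 [13.5 18.9 22.9]
beaker [381.5 -14.8] [65.2 64.6] 43.1 122 [62.3 83.6 88.6]
SCENE
handle [ 598.6 -151.6] [120.2  15.9] -82.5 275 [114.5 123.9 127.4]
knob [575.8  10. ] [27.5 25.9] -62.6 70 [82.8 92.1 96.8]
knob [ 619.  -311.9] [26.7 24.8] -75.7 97 [84.1 92.8 96.8]
mat [588.6 161.9] [241.7 220.1] 88.9 3755 [-1.5  1.5  4.5]
column [392.4 173.8] [158.1  47.9] 85.6 431 [18.5 32.7 42.8]
tray [ 387.8 -203.9] [164.7 115.7] -83.4 365 [13.5 16.2 19.5]
```

```bash
cat >> h.py <<'E'
import json
def plan(wps,start=None,pad=True):
    """wps: (x,y,z,jawdeg or None,grip,step) in mm; prints rows in move units, by calls of 5"""
    o=bot.get_obs(); M=R.from_quat(o["tool_rot"]).as_matrix(); p=np.array(o["eef_pos"])
    yaw=np.arctan2(M[1,2],M[0,2])
    if start: p=np.array(start[:3])/1e3; yaw=np.deg2rad(start[3])
    rows=[]
    for x,y,z,j,g,step in wps:
        if x is None:
            rows+=[(0,0,0,0,g)]*step; continue
        T=np.array([x,y,z])/1e3; dy=0
        if j is not None: dy=(np.deg2rad(j)-yaw+np.pi/2)%np.pi-np.pi/2 if abs(j)<500 else 0
        n=max(1,int(np.ceil(np.linalg.norm(T-p)/(step/1e3))),int(np.ceil(abs(dy)/.14)))
        d=(T-p)/n
        for i in range(n):
            A=np.array([[np.sin(yaw),0,np.cos(yaw)],[-np.cos(yaw),0,np.sin(yaw)],[0,-1,0]])
            l=np.round(A.T@d/.2,3); t=round(-dy/n/2,3)
            rows.append((*l,t,g)); yaw-=t*2; p=p+A@(l*.2)
    while len(rows)%5: rows.append((0,0,0,0,rows[-1][4]))
    for i,r in enumerate(rows):
        if i%5==0: print("--")
        print(json.dumps({"grip":r[4],"linear":[float(a) for a in r[:3]],"twist":r[3]}))
E
python3 -c "
from h import *
plan([(574,10.5,190,7.9,0,45)])"
```

```text
--
{"grip": 0, "linear": [0.183, 0.013, -0.112], "twist": 0.039}
{"grip": 0, "linear": [0.192, 0.013, -0.097], "twist": 0.039}
{"grip": 0, "linear": [0.199, 0.013, -0.082], "twist": 0.039}
{"grip": 0, "linear": [0.204, 0.013, -0.066], "twist": 0.039}
{"grip": 0, "linear": [0.209, 0.013, -0.05], "twist": 0.039}
--
{"grip": 0, "linear": [0.212, 0.013, -0.034], "twist": 0.039}
{"grip": 0, "linear": [0.214, 0.013, -0.017], "twist": 0.039}
{"grip": 0, "linear": [0.215, 0.013, -0.0], "twist": 0.039}
{"grip": 0, "linear": [0.214, 0.013, 0.016], "twist": 0.039}
{"grip": 0, "linear": [0.212, 0.013, 0.033], "twist": 0.039}
--
{"grip": 0, "linear": [0.209, 0.013, 0.05], "twist": 0.039}
{"grip": 0, "linear": [0.204, 0.013, 0.066], "twist": 0.039}
{"grip": 0, "linear": [0.199, 0.013, 0.081], "twist": 0.039}
{"grip": 0, "linear": [0.192, 0.013, 0.097], "twist": 0.039}
{"grip": 0, "linear": [0.184, 0.013, 0.111], "twist": 0.039}
```

Emit:
move_arm(increments=[{"grip": 0,"linear": [0.18,0.01,-0.11],"twist": 0.04},{"grip": 0,"linear": [0.19,0.01,-0.1],"twist": 0.04},{"grip": 0,"linear": [0.2,0.01,-0.08],"twist": 0.04},{"grip": 0,"linear": [0.2,0.01,-0.07],"twist": 0.04},{"grip": 0,"linear": [0.21,0.01,-0.05],"twist": 0.04}])

```text
clock: 0.6
eef_pos: [0.2787, 0.3216, 0.2176]
tool_rot: [0.669, -0.234, 0.234, -0.666]
ft_force: [0.1, 0.6, 0.4]
grip_width: 0.0856
```

Emit:
move_arm(increments=[{"grip": 0,"linear": [0.21,0.01,-0.03],"twist": 0.04},{"grip": 0,"linear": [0.21,0.01,-0.02],"twist": 0.04},{"grip": 0,"linear": [0.21,0.01,0],"twist": 0.04},{"grip": 0,"linear": [0.21,0.01,0.02],"twist": 0.04},{"grip": 0,"linear": [0.21,0.01,0.03],"twist": 0.04}])

```text
clock: 1.1
eef_pos: [0.4228, 0.1559, 0.2061]
tool_rot: [0.607, -0.367, 0.366, -0.602]
ft_force: [-0.3, 0.9, -0.7]
grip_width: 0.0852
```

Emit:
move_arm(increments=[{"grip": 0,"linear": [0.21,0.01,0.05],"twist": 0.04},{"grip": 0,"linear": [0.2,0.01,0.07],"twist": 0.04},{"grip": 0,"linear": [0.2,0.01,0.08],"twist": 0.04},{"grip": 0,"linear": [0.19,0.01,0.1],"twist": 0.04},{"grip": 0,"linear": [0.18,0.01,0.11],"twist": 0.04}])

```text
clock: 1.6
eef_pos: [0.5652, -0.0146, 0.1935]
tool_rot: [0.518, -0.486, 0.483, -0.512]
ft_force: [0.2, 1.0, 0.4]
grip_width: 0.0851
```

```bash
python3 -c "
from h import *
st(); plan([(574,10.5,190,7.9,0,40),(574,10.5,110,7.9,0,30)])"
```

```text
clock 1.6
joint_pos [-0.0237  0.3944  0.1216  1.3061 -0.0041  1.4857]
eef_pos [ 0.5652 -0.0146  0.1935]
tool_rot [ 0.5181 -0.4856  0.4832 -0.5121]
ft_force [0.1932 0.9565 0.4371]
grip_width 0.0851
[[ 0.061 -0.008  0.998]
 [-0.998 -0.004  0.061]
 [ 0.003 -1.    -0.008]]
--
{"grip": 0, "linear": [-0.123, 0.017, 0.052], "twist": -0.038}
{"grip": 0, "linear": [0.0, 0.133, -0.0], "twist": -0.0}
{"grip": 0, "linear": [0.0, 0.133, -0.0], "twist": -0.0}
{"grip": 0, "linear": [0.0, 0.133, -0.0], "twist": -0.0}
{"grip": 0, "linear": [0.0, 0.0, 0.0], "twist": 0}
```

Emit:
move_arm(increments=[{"grip": 0,"linear": [-0.12,0.02,0.05],"twist": -0.04},{"grip": 0,"linear": [0,0.13,0],"twist": 0},{"grip": 0,"linear": [0,0.13,0],"twist": 0},{"grip": 0,"linear": [0,0.13,0],"twist": 0},{"grip": 0,"linear": [0,0,0],"twist": 0}])

```text
clock: 2.1
eef_pos: [0.5766, 0.0016, 0.1052]
tool_rot: [0.535, -0.468, 0.465, -0.528]
ft_force: [-0.9, 0.4, -0.2]
grip_width: 0.0857
```

```bash
python3 - <<'E'
from h import *
st()
plan([(574,10.5,66,7.9,0,25),(None,0,0,0,0.9,4)])
im,d=bot.camera("scene"); cv2.imwrite("pics/s1.png",cv2.resize(im[120:300,110:350],(800,600),interpolation=cv2.INTER_CUBIC))
E
```

```text
clock 2.1
joint_pos [ 0.0055  0.479   0.0138  1.1159 -0.0052  1.4467]
eef_pos [0.5766 0.0016 0.1052]
tool_rot [ 0.5351 -0.4681  0.4651 -0.5275]
ft_force [-0.8963  0.3594 -0.2203]
grip_width 0.0857
[[ 0.129 -0.01   0.992]
 [-0.992 -0.005  0.129]
 [ 0.004 -1.    -0.011]]
--
{"grip": 0, "linear": [-0.023, 0.098, -0.004], "twist": -0.002}
{"grip": 0, "linear": [-0.023, 0.098, -0.003], "twist": -0.002}
{"grip": 0.9, "linear": [0.0, 0.0, 0.0], "twist": 0}
{"grip": 0.9, "linear": [0.0, 0.0, 0.0], "twist": 0}
{"grip": 0.9, "linear": [0.0, 0.0, 0.0], "twist": 0}
--
{"grip": 0.9, "linear": [0.0, 0.0, 0.0], "twist": 0}
{"grip": 0.9, "linear": [0.0, 0.0, 0.0], "twist": 0}
{"grip": 0.9, "linear": [0.0, 0.0, 0.0], "twist": 0}
{"grip": 0.9, "linear": [0.0, 0.0, 0.0], "twist": 0}
{"grip": 0.9, "linear": [0.0, 0.0, 0.0], "twist": 0}
```

View pics/s1.png

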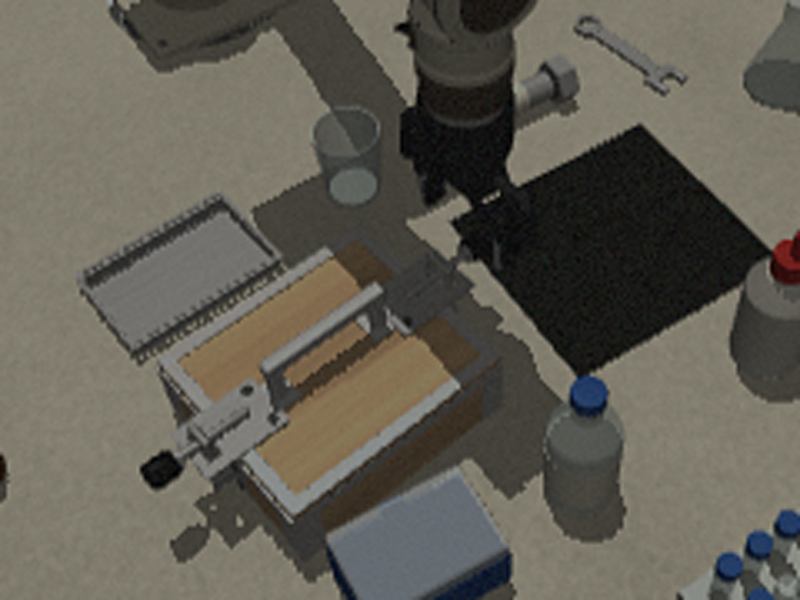

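Emit:
move_arm(increments=[{"grip": 0,"linear": [-0.05,0,0],"twist": 0},{"grip": 0,"linear": [0,0.1,0],"twist": 0},{"grip": 0,"linear": [0,0.1,0],"twist": 0},{"grip": 0.9,"linear": [0,0,0],"twist": 0},{"grip": 0.9,"linear": [0,0,0],"twist": 0}])

```text
clock: 2.65
eef_pos: [0.5819, 0.0148, 0.0751]
tool_rot: [-0.531, 0.464, -0.469, 0.532]
ft_force: [0.7, -0.5, 1.2]
grip_width: 0.0592
```

Emit:
move_arm(increments=[{"grip": 0.9,"linear": [0,0,0],"twist": 0},{"grip": 0.9,"linear": [0,0,0],"twist": 0},{"grip": 0.9,"linear": [0,0,0],"twist": 0},{"grip": 0.9,"linear": [0,0,0],"twist": 0},{"grip": 0.9,"linear": [0,0,0],"twist": 0}])

```text
clock: 3.15
eef_pos: [0.5791, 0.0156, 0.0787]
tool_rot: [0.532, -0.465, 0.468, -0.531]
ft_force: [-0.1, -0.1, -0.7]
grip_width: 0.0216
```

Emit:
move_arm(increments=[{"grip": 0.3,"linear": [0,0,0],"twist": 0},{"grip": 0.3,"linear": [0.02,0,-0.02],"twist": 0},{"grip": 0.3,"linear": [0,0.06,0],"twist": 0},{"grip": 0.3,"linear": [0,0.02,0],"twist": 0},{"grip": 0.3,"linear": [0,0,0],"twist": 0}])

```text
clock: 3.65
eef_pos: [0.5782, 0.0104, 0.063]
tool_rot: [-0.53, 0.463, -0.469, 0.533]
ft_force: [-0.9, 0.6, -0.0]
grip_width: 0.0598
```

```bash
python3 - <<'E'
from h import *
st()
for n in ["top","scene"]:
    im,d=bot.camera(n); np.savez(f"{n}1.npz",im=im,d=d)
    if n=="scene": cv2.imwrite("pics/s2.png",cv2.resize(im[130:220,190:310],(800,600),interpolation=cv2.INTER_CUBIC))
E
```

```text
clock 3.65
joint_pos [ 0.0196  0.5089 -0.0586  0.9944 -0.0032  1.4601]
eef_pos [0.5782 0.0104 0.063 ]
tool_rot [-0.5302  0.4633 -0.4695  0.5328]
ft_force [-0.8891  0.6441 -0.0248]
grip_width 0.0598
[[ 0.13   0.009  0.991]
 [-0.992 -0.003  0.13 ]
 [ 0.004 -1.     0.008]]
```

View pics/s2.png

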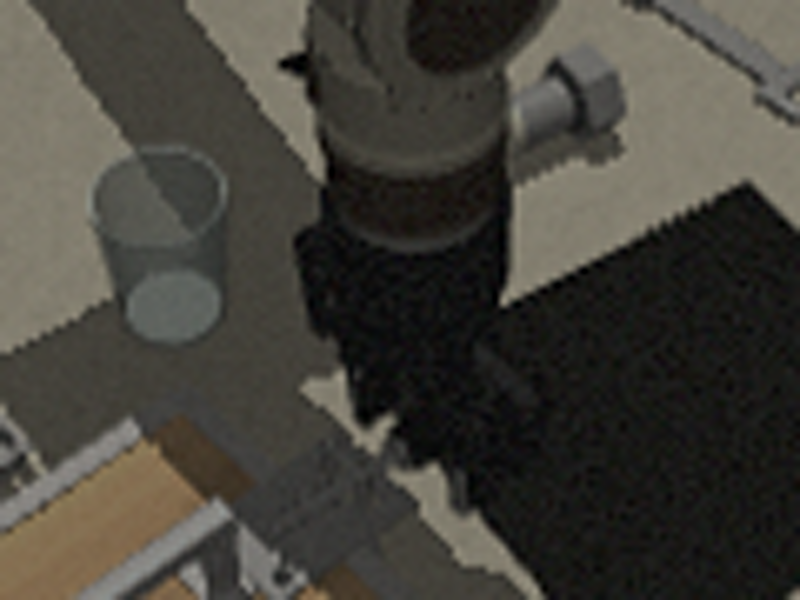

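Emit:
move_arm(increments=[{"grip": 0.9,"linear": [0,-0.01,0],"twist": 0},{"grip": 0.9,"linear": [0,0,0],"twist": 0},{"grip": 0.9,"linear": [0,0,0],"twist": 0},{"grip": 0.9,"linear": [0,0,0],"twist": 0},{"grip": 0.9,"linear": [0,0,0],"twist": 0}])

```text
clock: 4.25
eef_pos: [0.5782, 0.0105, 0.0659]
tool_rot: [-0.53, 0.463, -0.469, 0.533]
ft_force: [-0.8, 0.3, -0.0]
grip_width: 0.0224
```

Emit:
move_arm(increments=[{"grip": 0.9,"linear": [0,0,0],"twist": 0},{"grip": 0.9,"linear": [0,0,0],"twist": 0},{"grip": 0.9,"linear": [-0.02,0,0],"twist": 0},{"grip": 0.9,"linear": [-0.02,0,0],"twist": 0},{"grip": 0.9,"linear": [-0.02,0,0],"twist": 0}])

```text
clock: 4.75
eef_pos: [0.5769, 0.0228, 0.0659]
tool_rot: [-0.53, 0.463, -0.47, 0.533]
ft_force: [0.6, -0.9, -0.1]
grip_width: 0.0222
```

Emit:
move_arm(increments=[{"grip": 0.9,"linear": [-0.08,0,0],"twist": 0},{"grip": 0.9,"linear": [-0.1,0,0],"twist": 0},{"grip": 0.9,"linear": [-0.1,0,0],"twist": 0},{"grip": 0.9,"linear": [0,0,0],"twist": 0},{"grip": 0.9,"linear": [0,-0.1,0],"twist": 0}])

```text
clock: 5.25
eef_pos: [0.5661, 0.085, 0.083]
tool_rot: [-0.532, 0.464, -0.467, 0.532]
ft_force: [-0.3, -0.6, -1.3]
grip_width: 0.0223
```

```bash
python3 - <<'E'
from h import *
st()
im,d=bot.camera("top"); np.savez("top2.npz",im=im,d=d)
im,d=bot.camera("scene"); np.savez("scene2.npz",im=im,d=d)
cv2.imwrite("pics/s3.png",cv2.resize(im[130:280,150:350],(800,600),interpolation=cv2.INTER_CUBIC))
E
```

```text
clock 5.25
joint_pos [ 0.1505  0.4822 -0.0444  1.0409 -0.0027  1.589 ]
eef_pos [0.5661 0.085  0.083 ]
tool_rot [-0.5317  0.4644 -0.4673  0.5322]
ft_force [-0.3191 -0.5633 -1.346 ]
grip_width 0.0223
[[ 0.132  0.004  0.991]
 [-0.991 -0.002  0.132]
 [ 0.003 -1.     0.003]]
```

View pics/s3.png

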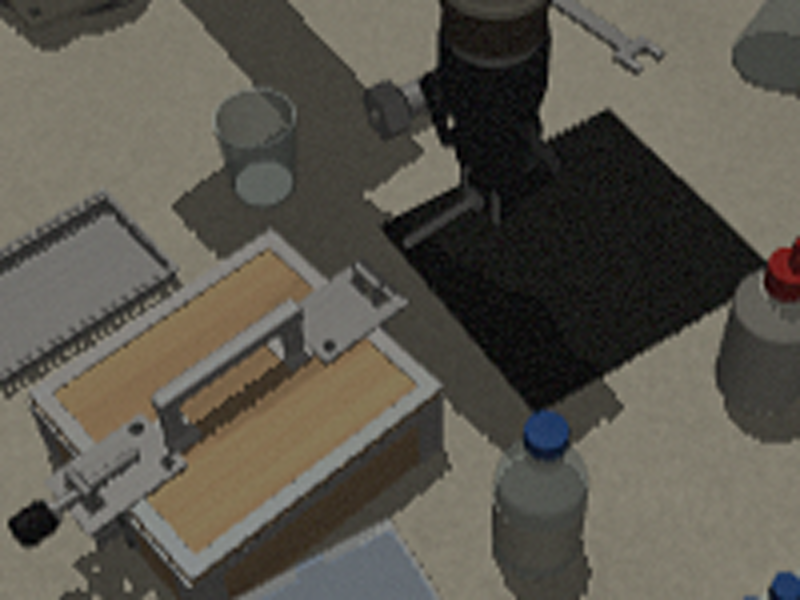

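The left pin is out and level in the fingers (knob near (490,200), tip at (408,243)), and the lid has not moved. Next it goes to the tray.

```bash
python3 - <<'E'
from h import *
ex=np.array([.994,.108]);ey=np.array([-.108,.994]);c=np.array([387,-206.])
a=c+15*ex+33*ey; print(a)
plan([(560,60,160,7,.9,45),(a[0]+60,a[1]+60,160,6.2,.9,45),(a[0],a[1],120,6.2,.9,45)])
E
```

```text
[ 398.346 -171.578]
--
{"grip": 0.9, "linear": [0.059, -0.181, -0.034], "twist": 0.002}
{"grip": 0.9, "linear": [0.059, -0.181, -0.034], "twist": 0.002}
{"grip": 0.9, "linear": [0.158, 0.0, -0.122], "twist": 0.002}
{"grip": 0.9, "linear": [0.158, 0.0, -0.121], "twist": 0.002}
{"grip": 0.9, "linear": [0.159, 0.0, -0.121], "twist": 0.002}
--
{"grip": 0.9, "linear": [0.159, 0.0, -0.12], "twist": 0.002}
{"grip": 0.9, "linear": [0.16, 0.0, -0.12], "twist": 0.002}
{"grip": 0.9, "linear": [0.089, 0.067, -0.11], "twist": -0.001}
{"grip": 0.9, "linear": [0.089, 0.067, -0.11], "twist": -0.001}
{"grip": 0.9, "linear": [0.089, 0.067, -0.11], "twist": -0.001}
```

Emit:
move_arm(increments=[{"grip": 0.9,"linear": [0.06,-0.2,-0.03],"twist": 0},{"grip": 0.9,"linear": [0.06,-0.2,-0.03],"twist": 0},{"grip": 0.9,"linear": [0.16,0,-0.12],"twist": 0},{"grip": 0.9,"linear": [0.16,0,-0.12],"twist": 0},{"grip": 0.9,"linear": [0.16,0,-0.12],"twist": 0}])

```text
clock: 5.85
eef_pos: [0.5039, -0.0449, 0.1679]
tool_rot: [-0.53, 0.458, -0.469, 0.538]
ft_force: [0.5, -1.5, -0.6]
grip_width: 0.0223
```

Emit:
move_arm(increments=[{"grip": 0.9,"linear": [0.16,0,-0.12],"twist": 0},{"grip": 0.9,"linear": [0.16,0,-0.12],"twist": 0},{"grip": 0.9,"linear": [0.09,0.07,-0.11],"twist": 0.005},{"grip": 0.9,"linear": [0.09,0.07,-0.11],"twist": 0.005},{"grip": 0.9,"linear": [0.09,0.07,-0.11],"twist": 0.005}])

```text
clock: 6.35
eef_pos: [0.4054, -0.1856, 0.1239]
tool_rot: [-0.52, 0.464, -0.482, 0.53]
ft_force: [-0.2, 0.5, -0.8]
grip_width: 0.0224
```

```bash
python3 - <<'E'
from h import *
st()
plan([(398,-171.5,100,6.2,.9,40),(398,-171.5,8,6.2,.9,30)])
E
```

```text
clock 6.35
joint_pos [-0.4335  0.1949 -0.3499  0.9978  0.0062  1.033 ]
eef_pos [ 0.4054 -0.1856  0.1239]
tool_rot [-0.5203  0.4643 -0.4821  0.5304]
ft_force [-0.2168  0.4739 -0.8198]
grip_width 0.0224
[[ 0.104  0.028  0.994]
 [-0.995 -0.006  0.104]
 [ 0.009 -1.     0.027]]
--
{"grip": 0.9, "linear": [-0.074, 0.12, -0.03], "twist": -0.002}
{"grip": 0.9, "linear": [0.0, 0.115, 0.0], "twist": 0.0}
{"grip": 0.9, "linear": [0.0, 0.115, 0.0], "twist": 0.0}
{"grip": 0.9, "linear": [0.0, 0.115, 0.0], "twist": 0.0}
{"grip": 0.9, "linear": [0.0, 0.115, 0.0], "twist": 0.0}
```

Emit:
move_arm(increments=[{"grip": 0.9,"linear": [-0.07,0.1,-0.03],"twist": 0},{"grip": 0.9,"linear": [0,0.12,0],"twist": 0},{"grip": 0.9,"linear": [0,0.12,0],"twist": 0},{"grip": 0.9,"linear": [0,0.11,0],"twist": 0},{"grip": 0.9,"linear": [0,0,0],"twist": 0}])

```text
clock: 6.85
eef_pos: [0.3951, -0.1767, 0.0285]
tool_rot: [-0.518, 0.467, -0.485, 0.527]
ft_force: [-0.3, 0.2, 0.8]
grip_width: 0.0228
```

```bash
python3 - <<'E'
from h import *
st()
plan([(398,-171.5,8,6.2,.9,40)])
E
```

```text
clock 6.85
joint_pos [-0.4233  0.3014 -0.5108  0.7306  0.0039  1.0558]
eef_pos [ 0.3951 -0.1767  0.0285]
tool_rot [-0.518   0.4675 -0.4855  0.5267]
ft_force [-0.2726  0.2292  0.7874]
grip_width 0.0228
[[ 0.092  0.027  0.995]
 [-0.996 -0.008  0.092]
 [ 0.01  -1.     0.026]]
--
{"grip": 0.9, "linear": [-0.025, 0.102, 0.017], "twist": -0.008}
{"grip": 0.9, "linear": [0.0, 0.0, 0.0], "twist": 0}
{"grip": 0.9, "linear": [0.0, 0.0, 0.0], "twist": 0}
{"grip": 0.9, "linear": [0.0, 0.0, 0.0], "twist": 0}
{"grip": 0.9, "linear": [0.0, 0.0, 0.0], "twist": 0}
```

Emit:
move_arm(increments=[{"grip": 0.9,"linear": [-0.02,0.06,0.02],"twist": 0},{"grip": 0.9,"linear": [0,0.05,0],"twist": 0},{"grip": 0.9,"linear": [0,0,0],"twist": 0},{"grip": 0.63,"linear": [0,0,0],"twist": 0},{"grip": 0.63,"linear": [0,0,0],"twist": 0}])

```text
clock: 7.35
eef_pos: [0.401, -0.174, 0.0081]
tool_rot: [-0.517, 0.466, -0.487, 0.527]
ft_force: [-0.2, -0.7, 0.7]
grip_width: 0.0321
```

Emit:
move_arm(increments=[{"grip": 0.63,"linear": [0,0,0],"twist": 0},{"grip": 0.63,"linear": [0,-0.08,0],"twist": 0},{"grip": 0.5,"linear": [0,-0.24,0],"twist": 0},{"grip": 0,"linear": [0,-0.24,0],"twist": 0},{"grip": 0,"linear": [0,-0.2,0],"twist": 0}])

```text
clock: 7.85
eef_pos: [0.3926, -0.1712, 0.1618]
tool_rot: [-0.519, 0.47, -0.484, 0.525]
ft_force: [0.8, -0.5, -0.2]
grip_width: 0.07
```

```bash
python3 - <<'E'
from h import *
st()
plan([(540,-320,190,7.9,0,45),(615.5,-314,150,7.9,0,45)])
E
```

```text
clock 7.85
joint_pos [-0.4131  0.1293 -0.3214  1.0981  0.0026  1.0676]
eef_pos [ 0.3926 -0.1712  0.1618]
tool_rot [-0.5186  0.4699 -0.484   0.5254]
ft_force [ 0.8036 -0.4943 -0.2364]
grip_width 0.07
[[ 0.09   0.021  0.996]
 [-0.996 -0.006  0.09 ]
 [ 0.008 -1.     0.021]]
--
{"grip": 0, "linear": [0.161, -0.028, 0.133], "twist": -0.005}
{"grip": 0, "linear": [0.163, -0.028, 0.132], "twist": -0.005}
{"grip": 0, "linear": [0.164, -0.028, 0.13], "twist": -0.005}
{"grip": 0, "linear": [0.165, -0.028, 0.128], "twist": -0.005}
{"grip": 0, "linear": [0.167, -0.028, 0.127], "twist": -0.005}
--
{"grip": 0, "linear": [0.012, 0.099, 0.189], "twist": 0.001}
{"grip": 0, "linear": [0.011, 0.099, 0.189], "twist": 0.001}
{"grip": 0, "linear": [0.0, 0.0, 0.0], "twist": 0}
{"grip": 0, "linear": [0.0, 0.0, 0.0], "twist": 0}
{"grip": 0, "linear": [0.0, 0.0, 0.0], "twist": 0}
```

Emit:
move_arm(increments=[{"grip": 0,"linear": [0.16,-0.03,0.13],"twist": -0.005},{"grip": 0,"linear": [0.16,-0.03,0.13],"twist": -0.005},{"grip": 0,"linear": [0.16,-0.03,0.13],"twist": -0.005},{"grip": 0,"linear": [0.16,-0.03,0.13],"twist": 0},{"grip": 0,"linear": [0.16,-0.03,0.13],"twist": 0}])

```text
clock: 8.35
eef_pos: [0.5433, -0.319, 0.2125]
tool_rot: [-0.525, 0.454, -0.481, 0.535]
ft_force: [1.3, -1.1, 0.6]
grip_width: 0.0855
```

Emit:
move_arm(increments=[{"grip": 0,"linear": [0.01,0.1,0.2],"twist": 0},{"grip": 0,"linear": [0.01,0.1,0.2],"twist": 0},{"grip": 0,"linear": [0,0,0],"twist": 0},{"grip": 0,"linear": [0,0,0],"twist": 0},{"grip": 0,"linear": [0,0,0],"twist": 0}])

```text
clock: 8.85
eef_pos: [0.6302, -0.3196, 0.1739]
tool_rot: [-0.524, 0.454, -0.484, 0.534]
ft_force: [0.3, -0.6, 0.0]
grip_width: 0.0858
```

```bash
python3 - <<'E'
from h import *
st()
plan([(619,-313,105,7.9,0,40),(619,-313,63,7.9,0,25)])
im,d=bot.camera("top"); np.savez("top3.npz",im=im,d=d)
cv2.imwrite("pics/t3.png",cv2.resize(im[130:280,200:400],(800,600),interpolation=cv2.INTER_CUBIC))
E
```

```text
clock 8.85
joint_pos [-0.4705  0.655   0.4974  1.368   0.0029  0.9804]
eef_pos [ 0.6302 -0.3196  0.1739]
tool_rot [-0.5239  0.4538 -0.4842  0.5339]
ft_force [ 0.2665 -0.5848  0.0413]
grip_width 0.0858
[[ 0.119  0.042  0.992]
 [-0.993 -0.018  0.12 ]
 [ 0.023 -0.999  0.039]]
--
{"grip": 0, "linear": [-0.02, 0.172, -0.026], "twist": -0.004}
{"grip": 0, "linear": [-0.02, 0.172, -0.026], "twist": -0.004}
{"grip": 0, "linear": [0.0, 0.105, 0.0], "twist": -0.0}
{"grip": 0, "linear": [0.0, 0.105, 0.0], "twist": -0.0}
{"grip": 0, "linear": [0.0, 0.0, 0.0], "twist": 0}
```

View pics/t3.png

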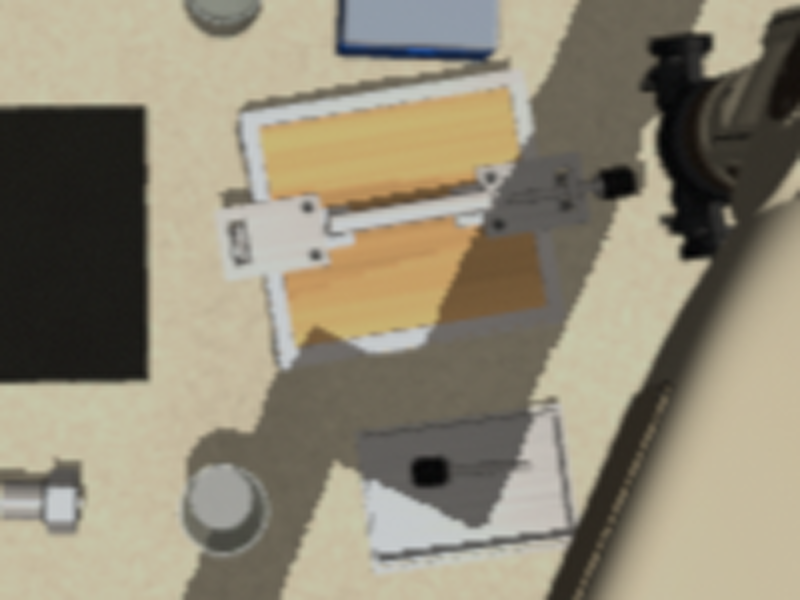

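```bash
sed -i 's/    rows=\[\]$/    rows=[]; y0=yaw/; s/^            A=np.array(.*$/            A=R.from_rotvec([0,0,yaw-y0]).as_matrix()@M/' h.py
python3 - <<'E'
from h import *
plan([(619,-313,105,7.9,0,40),(619,-313,63,7.9,0,25)])
E
```

```text
--
{"grip": 0, "linear": [-0.024, 0.172, -0.033], "twist": -0.004}
{"grip": 0, "linear": [-0.024, 0.172, -0.032], "twist": -0.004}
{"grip": 0, "linear": [-0.003, 0.105, -0.004], "twist": -0.0}
{"grip": 0, "linear": [-0.003, 0.105, -0.004], "twist": -0.0}
{"grip": 0, "linear": [0.0, 0.0, 0.0], "twist": 0}
```

Descend in smaller steps, first to about 110 mm.

Emit:
move_arm(increments=[{"grip": 0.2,"linear": [-0.02,0.1,-0.03],"twist": -0.004},{"grip": 0.2,"linear": [-0.02,0.1,-0.03],"twist": -0.004},{"grip": 0.2,"linear": [0,0.1,0],"twist": 0},{"grip": 0.2,"linear": [0,0.05,0],"twist": 0},{"grip": 0.2,"linear": [0,0,0],"twist": 0}])

```text
clock: 9.4
eef_pos: [0.6184, -0.3169, 0.1138]
tool_rot: [-0.526, 0.445, -0.486, 0.538]
ft_force: [-0.8, 0.5, 0.5]
grip_width: 0.068
```

```bash
python3 - <<'E'
from h import *
st()
plan([(619,-313,62,7.9,0.2,20)])
E
```

```text
clock 9.4
joint_pos [-0.4745  0.6451  0.3214  1.1863  0.0023  0.9634]
eef_pos [ 0.6184 -0.3169  0.1138]
tool_rot [-0.5259  0.4448 -0.4861  0.5379]
ft_force [-0.8434  0.5093  0.5473]
grip_width 0.068
[[ 0.132  0.055  0.99 ]
 [-0.991 -0.026  0.133]
 [ 0.033 -0.998  0.051]]
--
{"grip": 0.2, "linear": [-0.009, 0.086, -0.003], "twist": -0.001}
{"grip": 0.2, "linear": [-0.009, 0.086, -0.003], "twist": -0.001}
{"grip": 0.2, "linear": [-0.009, 0.086, -0.003], "twist": -0.001}
{"grip": 0.2, "linear": [0.0, 0.0, 0.0], "twist": 0}
{"grip": 0.2, "linear": [0.0, 0.0, 0.0], "twist": 0}
```

Emit:
move_arm(increments=[{"grip": 0.2,"linear": [-0.02,0.1,0],"twist": 0},{"grip": 0.2,"linear": [-0.02,0.1,0],"twist": 0},{"grip": 0.2,"linear": [0,0.06,0],"twist": 0},{"grip": 0.2,"linear": [0,0,0],"twist": 0},{"grip": 0.9,"linear": [0,0,0],"twist": 0}])

```text
clock: 9.9
eef_pos: [0.6233, -0.3134, 0.0704]
tool_rot: [-0.524, 0.44, -0.491, 0.538]
ft_force: [-0.2, 0.4, 1.0]
grip_width: 0.0557
```

Emit:
move_arm(increments=[{"grip": 0.9,"linear": [0,0,0],"twist": 0},{"grip": 0.9,"linear": [0,0,0],"twist": 0},{"grip": 0.9,"linear": [0,0,0],"twist": 0},{"grip": 0.9,"linear": [0,0,0],"twist": 0},{"grip": 0.9,"linear": [0,0,0],"twist": 0}])

```text
clock: 10.4
eef_pos: [0.6246, -0.3148, 0.0741]
tool_rot: [-0.524, 0.439, -0.493, 0.538]
ft_force: [0.8, -0.4, -0.6]
grip_width: 0.0222
```

```bash
python3 - <<'E'
from h import *
st()
E
```

```text
clock 10.4
joint_pos [-4.6720e-01  6.6840e-01  2.5420e-01  1.0772e+00  9.0000e-04  9.7310e-01]
eef_pos [ 0.6246 -0.3148  0.0741]
tool_rot [-0.5238  0.4388 -0.4931  0.5384]
ft_force [ 0.8217 -0.4066 -0.6461]
grip_width 0.0222
[[ 0.129  0.071  0.989]
 [-0.991 -0.035  0.131]
 [ 0.044 -0.997  0.066]]
```

Emit:
move_arm(increments=[{"grip": 0.9,"linear": [0.03,0.001,0],"twist": 0},{"grip": 0.9,"linear": [0.05,0.002,0],"twist": 0},{"grip": 0.9,"linear": [0.1,0.004,0],"twist": 0},{"grip": 0.9,"linear": [0.1,0.004,0],"twist": 0},{"grip": 0.9,"linear": [0.06,0.003,0],"twist": 0}])

```text
clock: 10.9
eef_pos: [0.6348, -0.3851, 0.0747]
tool_rot: [-0.524, 0.438, -0.493, 0.539]
ft_force: [0.7, 0.8, -1.1]
grip_width: 0.0224
```

```bash
python3 - <<'E'
from h import *
st()
E
```

```text
clock 10.9
joint_pos [-0.5483  0.7547  0.4178  1.1536  0.0074  0.8896]
eef_pos [ 0.6348 -0.3851  0.0747]
tool_rot [-0.5243  0.4377 -0.4928  0.5391]
ft_force [ 0.7008  0.8419 -1.101 ]
grip_width 0.0224
[[ 0.131  0.072  0.989]
 [-0.99  -0.036  0.134]
 [ 0.045 -0.997  0.067]]
```

Emit:
move_arm(increments=[{"grip": 0.9,"linear": [0,-0.1,-0.05],"twist": 0},{"grip": 0.9,"linear": [0,-0.15,-0.05],"twist": 0},{"grip": 0.9,"linear": [0,-0.15,-0.05],"twist": 0},{"grip": 0.9,"linear": [0,-0.1,-0.05],"twist": 0},{"grip": 0.9,"linear": [0,0,0],"twist": 0}])

```text
clock: 11.4
eef_pos: [0.5857, -0.3943, 0.171]
tool_rot: [-0.524, 0.44, -0.494, 0.537]
ft_force: [0.3, 0.0, -0.3]
grip_width: 0.0222
```

```bash
python3 - <<'E'
from h import *
st()
plan([(374,-241,110,6.2,.9,42)])
E
```

```text
clock 11.4
joint_pos [-0.5966  0.6252  0.4353  1.3031  0.0093  0.8473]
eef_pos [ 0.5857 -0.3943  0.171 ]
tool_rot [-0.5237  0.44   -0.4937  0.5371]
ft_force [ 0.2764  0.0293 -0.3438]
grip_width 0.0222
[[ 0.125  0.069  0.99 ]
 [-0.991 -0.036  0.128]
 [ 0.045 -0.997  0.064]]
--
{"grip": 0.9, "linear": [-0.129, 0.029, -0.138], "twist": 0.001}
{"grip": 0.9, "linear": [-0.129, 0.029, -0.139], "twist": 0.001}
{"grip": 0.9, "linear": [-0.129, 0.029, -0.139], "twist": 0.001}
{"grip": 0.9, "linear": [-0.129, 0.029, -0.139], "twist": 0.001}
{"grip": 0.9, "linear": [-0.128, 0.029, -0.139], "twist": 0.001}
--
{"grip": 0.9, "linear": [-0.128, 0.029, -0.14], "twist": 0.001}
{"grip": 0.9, "linear": [-0.128, 0.029, -0.14], "twist": 0.001}
{"grip": 0.9, "linear": [0.0, 0.0, 0.0], "twist": 0}
{"grip": 0.9, "linear": [0.0, 0.0, 0.0], "twist": 0}
{"grip": 0.9, "linear": [0.0, 0.0, 0.0], "twist": 0}
```

Emit:
move_arm(increments=[{"grip": 0.9,"linear": [-0.13,0.03,-0.14],"twist": 0},{"grip": 0.9,"linear": [-0.13,0.03,-0.14],"twist": 0},{"grip": 0.9,"linear": [-0.13,0.03,-0.14],"twist": 0},{"grip": 0.9,"linear": [-0.13,0.03,-0.14],"twist": 0},{"grip": 0.9,"linear": [-0.13,0.03,-0.14],"twist": 0}])

```text
clock: 11.9
eef_pos: [0.4345, -0.2869, 0.1187]
tool_rot: [-0.523, 0.438, -0.496, 0.537]
ft_force: [0.4, 1.0, 0.0]
grip_width: 0.0224
```

```bash
python3 - <<'E'
from h import *
st()
plan([(374,-241,110,6.2,.9,30)])
E
```

```text
clock 11.9
joint_pos [-0.5889  0.2973 -0.2305  0.9591  0.0091  0.8573]
eef_pos [ 0.4345 -0.2869  0.1187]
tool_rot [-0.5226  0.4384 -0.4964  0.5369]
ft_force [0.4316 0.9636 0.0459]
grip_width 0.0224
[[ 0.123  0.075  0.99 ]
 [-0.991 -0.039  0.126]
 [ 0.048 -0.996  0.069]]
--
{"grip": 0.9, "linear": [-0.089, 0.004, -0.091], "twist": 0.003}
{"grip": 0.9, "linear": [-0.088, 0.004, -0.092], "twist": 0.003}
{"grip": 0.9, "linear": [-0.088, 0.004, -0.092], "twist": 0.003}
{"grip": 0.9, "linear": [0.0, 0.0, 0.0], "twist": 0}
{"grip": 0.9, "linear": [0.0, 0.0, 0.0], "twist": 0}
```

Emit:
move_arm(increments=[{"grip": 0.9,"linear": [-0.09,0.03,-0.09],"twist": 0},{"grip": 0.9,"linear": [-0.09,0.03,-0.09],"twist": 0},{"grip": 0.9,"linear": [-0.08,0.1,-0.09],"twist": 0},{"grip": 0.9,"linear": [0,0.1,-0.01],"twist": 0},{"grip": 0.9,"linear": [0,0,0],"twist": 0}])

```text
clock: 12.4
eef_pos: [0.3682, -0.2385, 0.0535]
tool_rot: [-0.523, 0.442, -0.493, 0.537]
ft_force: [-0.1, 0.3, -0.5]
grip_width: 0.0225
```

```bash
python3 - <<'E'
from h import *
st()
br,W,z=load("top3")
m=inr(W,.34,.44,-.28,-.13)&(br<60)&(z>.004)
show("knob in tray",W,m)
plan([(374,-241,16,6.2,.9,30)])
E
```

```text
clock 12.4
joint_pos [-0.581   0.2419 -0.513   0.7419  0.0091  0.8647]
eef_pos [ 0.3682 -0.2385  0.0535]
tool_rot [-0.5231  0.4419 -0.4928  0.5369]
ft_force [-0.0765  0.2622 -0.5489]
grip_width 0.0225
[[ 0.124  0.067  0.99 ]
 [-0.991 -0.033  0.126]
 [ 0.041 -0.997  0.062]]Traceback (most recent call last):
  File "<stdin>", line 3, in <module>
  File "h.py", line 32, in load
    Z=np.load(n+".npz"); W=cloud(n,Z["d"]); return Z["im"].max(2),W,W[...,2]
                           ~~~~~^^^^^^^^^^
  File "h.py", line 11, in cloud
    K,Rm,t=cam(n); v,u=np.mgrid[:384,:512]
           ~~~^^^
  File "h.py", line 5, in cam
    p=bot.camera_params(n); K=np.array(p["camera_matrix"]); Rm=cv2.Rodrigues(np.array(p["rvec"],float))[0]; t=np.array(p["tvec"],float).ravel()
ValueError: cameras: scene, top
```

Emit:
move_arm(increments=[{"grip": 0.9,"linear": [0,0.06,0.01],"twist": 0},{"grip": 0.9,"linear": [0,0.06,0.01],"twist": 0},{"grip": 0.9,"linear": [0,0.03,0],"twist": 0},{"grip": 0.9,"linear": [0,0,0],"twist": 0},{"grip": 0.9,"linear": [0,0,0],"twist": 0}])

```text
clock: 12.9
eef_pos: [0.3776, -0.2411, 0.0238]
tool_rot: [-0.523, 0.441, -0.494, 0.537]
ft_force: [-0.4, -0.6, 0.1]
grip_width: 0.0224
```

```bash
sed -i 's/^def load(n):/def load(n,c="top"):/; s/W=cloud(n,Z/W=cloud(c,Z/' h.py; python3 - <<'E'
from h import *
st()
br,W,z=load("top3")
m=inr(W,.34,.44,-.28,-.13)&(br<60)&(z>.004)
show("knob in tray",W,m)
E
```

```text
clock 12.9
joint_pos [-0.5744  0.3041 -0.5277  0.663   0.0089  0.8716]
eef_pos [ 0.3776 -0.2411  0.0238]
tool_rot [-0.5228  0.4413 -0.4935  0.537 ]
ft_force [-0.3752 -0.6064  0.1469]
grip_width 0.0224
[[ 0.123  0.069  0.99 ]
 [-0.991 -0.034  0.126]
 [ 0.042 -0.997  0.064]]
knob in tray [ 399.  -177.3] [24.2 22.9] -88.3 65 [17.1 25.7 31.1]
knob in tray [ 405.8 -146.7] [76.6  3.6] -25.9 257 [599.5 616.3 634.7]
```

Emit:
move_arm(increments=[{"grip": 0.9,"linear": [0,0.03,0],"twist": 0},{"grip": 0.9,"linear": [0,0,0],"twist": 0},{"grip": 0.6,"linear": [0,0,0],"twist": 0},{"grip": 0.6,"linear": [0,0,0],"twist": 0},{"grip": 0.6,"linear": [0,0,0],"twist": 0}])

```text
clock: 13.4
eef_pos: [0.3795, -0.2424, 0.0191]
tool_rot: [-0.522, 0.44, -0.495, 0.537]
ft_force: [0.5, -0.6, -0.1]
grip_width: 0.0344
```

Emit:
move_arm(increments=[{"grip": 0.6,"linear": [0,-0.08,0],"twist": 0},{"grip": 0.2,"linear": [0,-0.2,0],"twist": 0},{"grip": 0.2,"linear": [0,-0.2,0],"twist": 0},{"grip": 0.2,"linear": [0,-0.1,-0.2],"twist": 0},{"grip": 0.2,"linear": [0,0,-0.2],"twist": 0}])

```text
clock: 13.9
eef_pos: [0.294, -0.2494, 0.1346]
tool_rot: [-0.524, 0.437, -0.494, 0.538]
ft_force: [-0.5, -1.0, 0.7]
grip_width: 0.0685
```

```bash
python3 - <<'E'
from h import *
st()
im,d=bot.camera("top"); np.savez("top4.npz",im=im,d=d)
cv2.imwrite("pics/t4.png",cv2.resize(im[130:280,200:400],(800,600),interpolation=cv2.INTER_CUBIC))
E
```

```text
clock 13.9
joint_pos [-0.7193  0.0279 -0.516   0.9462  0.0201  0.7207]
eef_pos [ 0.294  -0.2494  0.1346]
tool_rot [-0.5242  0.4371 -0.4941  0.5385]
ft_force [-0.5323 -0.9736  0.6746]
grip_width 0.0685
[[ 0.129  0.074  0.989]
 [-0.99  -0.038  0.133]
 [ 0.047 -0.997  0.068]]
```

View pics/t4.png

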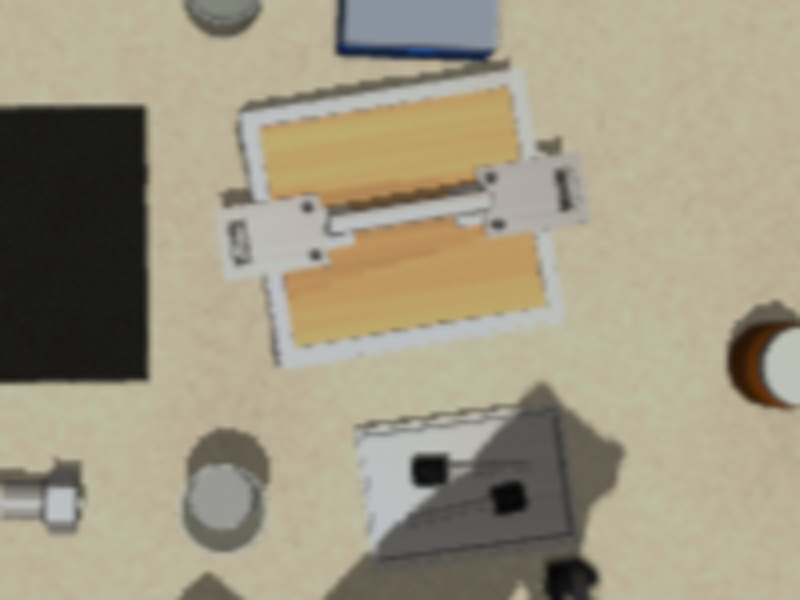

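Both pins lie inside the tray: knobs at (430,470) and (508,497). The tool has drifted 4.8° off vertical. I'll try to bring it back near the inner reach limit, slowly and watching the joints.

Emit:
move_arm(increments=[{"grip": 0.2,"linear": [-0.1,0,-0.09],"twist": 0},{"grip": 0.2,"linear": [-0.1,0,-0.09],"twist": 0},{"grip": 0.2,"linear": [-0.1,0,-0.09],"twist": 0},{"grip": 0.2,"linear": [-0.1,0,-0.09],"twist": 0},{"grip": 0.2,"linear": [-0.05,0,-0.04],"twist": 0}])

```text
clock: 14.45
eef_pos: [0.1932, -0.1678, 0.1239]
tool_rot: [-0.523, 0.44, -0.496, 0.535]
ft_force: [0.0, -0.1, 0.5]
grip_width: 0.0683
```

```bash
python3 - <<'E'
from h import *
st()
E
```

```text
clock 14.45
joint_pos [-0.7359 -0.2391 -0.7735  0.9579  0.0175  0.7136]
eef_pos [ 0.1932 -0.1678  0.1239]
tool_rot [-0.5232  0.4404 -0.496   0.535 ]
ft_force [ 0.0457 -0.1297  0.5231]
grip_width 0.0683
[[ 0.12   0.07   0.99 ]
 [-0.992 -0.04   0.123]
 [ 0.048 -0.997  0.065]]
```

Emit:
move_arm(increments=[{"grip": 0.2,"linear": [-0.03,0.08,-0.03],"twist": 0},{"grip": 0.2,"linear": [-0.04,0.08,-0.04],"twist": 0},{"grip": 0.2,"linear": [-0.04,0.08,-0.04],"twist": 0},{"grip": 0.2,"linear": [-0.04,0.08,-0.04],"twist": 0},{"grip": 0.2,"linear": [-0.04,0,-0.04],"twist": 0}])

```text
clock: 14.95
eef_pos: [0.1543, -0.1363, 0.0548]
tool_rot: [-0.523, 0.438, -0.499, 0.535]
ft_force: [0.1, 0.7, 0.4]
grip_width: 0.0684
```

```bash
python3 - <<'E'
from h import *
st()
E
```

```text
clock 14.95
joint_pos [-0.7512 -0.2471 -0.9968  0.7358  0.019   0.6985]
eef_pos [ 0.1543 -0.1363  0.0548]
tool_rot [-0.5231  0.4378 -0.4985  0.5349]
ft_force [0.066  0.6608 0.3909]
grip_width 0.0684
[[ 0.12   0.075  0.99 ]
 [-0.991 -0.044  0.123]
 [ 0.053 -0.996  0.069]]
```

Emit:
move_arm(increments=[{"grip": 0.2,"linear": [-0.03,0.06,-0.03],"twist": 0},{"grip": 0.2,"linear": [-0.04,0.05,-0.04],"twist": 0},{"grip": 0.2,"linear": [-0.04,0,-0.04],"twist": 0},{"grip": 0.2,"linear": [-0.04,0,-0.04],"twist": 0},{"grip": 0.2,"linear": [0,0,0],"twist": 0}])

```text
clock: 15.45
eef_pos: [0.1246, -0.1135, 0.0378]
tool_rot: [-0.523, 0.439, -0.497, 0.535]
ft_force: [1.0, 0.9, 0.6]
grip_width: 0.0681
```

```bash
python3 - <<'E'
from h import *
o=st(); j=o["joint_pos"]; print(j[1]-j[2]+j[3])
E
```

```text
clock 15.45
joint_pos [-0.7769 -0.305  -1.0862  0.7079  0.0211  0.6732]
eef_pos [ 0.1246 -0.1135  0.0378]
tool_rot [-0.523   0.4391 -0.4975  0.5349]
ft_force [0.951  0.8839 0.6379]
grip_width 0.0681
[[ 0.119  0.073  0.99 ]
 [-0.992 -0.042  0.123]
 [ 0.051 -0.996  0.067]]
1.4891623991402803
```

Emit:
move_arm(increments=[{"grip": 0.2,"linear": [-0.06,0,-0.05],"twist": 0},{"grip": 0.2,"linear": [-0.1,0,-0.09],"twist": 0},{"grip": 0.2,"linear": [0,0,0],"twist": 0},{"grip": 0.2,"linear": [0,0,0],"twist": 0},{"grip": 0.2,"linear": [0,0,0],"twist": 0}])

```text
clock: 15.95
eef_pos: [0.1025, -0.095, 0.0552]
tool_rot: [-0.523, 0.44, -0.497, 0.535]
ft_force: [0.0, -0.5, -0.5]
grip_width: 0.0682
```

```bash
python3 - <<'E'
from h import *
o=st(); j=o["joint_pos"]; print(j[1]-j[2]+j[3])
E
```

```text
clock 15.95
joint_pos [-0.7968 -0.4422 -1.0838  0.8492  0.0227  0.6536]
eef_pos [ 0.1025 -0.095   0.0552]
tool_rot [-0.523   0.4396 -0.4971  0.5349]
ft_force [ 0.0126 -0.5334 -0.5237]
grip_width 0.0682
[[ 0.119  0.072  0.99 ]
 [-0.992 -0.041  0.122]
 [ 0.05  -0.997  0.067]]
1.490794891130815
```

The limit keeps orientation and gives up position instead, so that doesn't help. I'll move out to the handle and watch the tilt.

Emit:
move_arm(increments=[{"grip": 0.2,"linear": [0.05,-0.08,0.12],"twist": 0},{"grip": 0.2,"linear": [0.06,-0.08,0.22],"twist": 0},{"grip": 0.2,"linear": [0.06,-0.08,0.22],"twist": 0},{"grip": 0.2,"linear": [0.06,-0.06,0.22],"twist": 0},{"grip": 0.2,"linear": [0.06,-0.06,0.22],"twist": 0}])

```text
clock: 16.45
eef_pos: [0.3057, -0.1248, 0.1397]
tool_rot: [-0.522, 0.445, -0.496, 0.532]
ft_force: [-0.8, -0.4, 0.7]
grip_width: 0.0678
```

```bash
python3 - <<'E'
from h import *
o=st(); j=o["joint_pos"]; print(j[1]-j[2]+j[3])
plan([(598.5,-153,160,7.9,.2,45)])
E
```

```text
clock 16.45
joint_pos [-0.3761 -0.0863 -0.6096  0.9741 -0.0124  1.0805]
eef_pos [ 0.3057 -0.1248  0.1397]
tool_rot [-0.5224  0.4446 -0.4963  0.5321]
ft_force [-0.7814 -0.4442  0.6668]
grip_width 0.0678
[[ 0.112  0.064  0.992]
 [-0.993 -0.039  0.115]
 [ 0.045 -0.997  0.059]]
1.4973807882198968
--
{"grip": 0.2, "linear": [0.044, -0.0, 0.206], "twist": -0.002}
{"grip": 0.2, "linear": [0.045, -0.0, 0.206], "twist": -0.002}
{"grip": 0.2, "linear": [0.046, -0.0, 0.206], "twist": -0.002}
{"grip": 0.2, "linear": [0.047, -0.0, 0.205], "twist": -0.002}
{"grip": 0.2, "linear": [0.047, -0.0, 0.205], "twist": -0.002}
--
{"grip": 0.2, "linear": [0.048, -0.0, 0.205], "twist": -0.002}
{"grip": 0.2, "linear": [0.049, -0.0, 0.205], "twist": -0.002}
{"grip": 0.2, "linear": [0.0, 0.0, 0.0], "twist": 0}
{"grip": 0.2, "linear": [0.0, 0.0, 0.0], "twist": 0}
{"grip": 0.2, "linear": [0.0, 0.0, 0.0], "twist": 0}
```

Emit:
move_arm(increments=[{"grip": 0.2,"linear": [0.05,0,0.2],"twist": 0},{"grip": 0.2,"linear": [0.05,0,0.2],"twist": 0},{"grip": 0.2,"linear": [0.05,0,0.2],"twist": 0},{"grip": 0.2,"linear": [0.05,0,0.2],"twist": 0},{"grip": 0.2,"linear": [0.05,0,0.2],"twist": 0}])

```text
clock: 16.95
eef_pos: [0.5251, -0.1516, 0.1498]
tool_rot: [-0.524, 0.443, -0.495, 0.533]
ft_force: [0.2, -0.3, 0.4]
grip_width: 0.0683
```

```bash
python3 - <<'E'
from h import *
o=st(); j=o["joint_pos"]; print(j[1]-j[2]+j[3])
plan([(599,-153,160,7.9,.2,30)])
E
```

```text
clock 16.95
joint_pos [-0.2698  0.3254 -0.1007  1.0729 -0.0204  1.1823]
eef_pos [ 0.5251 -0.1516  0.1498]
tool_rot [-0.5235  0.4434 -0.4953  0.533 ]
ft_force [ 0.1962 -0.3439  0.4025]
grip_width 0.0683
[[ 0.116  0.064  0.991]
 [-0.992 -0.039  0.119]
 [ 0.046 -0.997  0.059]]
1.4989734194798194
--
{"grip": 0.2, "linear": [0.017, -0.009, 0.123], "twist": -0.003}
{"grip": 0.2, "linear": [0.018, -0.009, 0.123], "twist": -0.003}
{"grip": 0.2, "linear": [0.019, -0.009, 0.123], "twist": -0.003}
{"grip": 0.2, "linear": [0.0, 0.0, 0.0], "twist": 0}
{"grip": 0.2, "linear": [0.0, 0.0, 0.0], "twist": 0}
```

Emit:
move_arm(increments=[{"grip": 0.2,"linear": [0.02,-0.02,0.24],"twist": 0},{"grip": 0.2,"linear": [0,0,0],"twist": 0},{"grip": 0.2,"linear": [0,0,0],"twist": 0},{"grip": 0.2,"linear": [0,0,0],"twist": 0},{"grip": 0.2,"linear": [0,0,0],"twist": 0}])

```text
clock: 17.45
eef_pos: [0.58, -0.1495, 0.1469]
tool_rot: [-0.525, 0.445, -0.493, 0.532]
ft_force: [0.2, 0.4, 0.2]
grip_width: 0.0683
```

```bash
python3 - <<'E'
from h import *
o=st(); j=o["joint_pos"]; print(j[1]-j[2]+j[3])
E
```

```text
clock 17.45
joint_pos [-0.2411  0.4319  0.0516  1.1262 -0.0221  1.209 ]
eef_pos [ 0.58   -0.1495  0.1469]
tool_rot [-0.5251  0.4451 -0.4926  0.5325]
ft_force [0.1912 0.3611 0.165 ]
grip_width 0.0683
[[ 0.119  0.057  0.991]
 [-0.992 -0.037  0.121]
 [ 0.043 -0.998  0.052]]
1.5064210250552654
```

Emit:
move_arm(increments=[{"grip": 0.2,"linear": [0,-0.03,-0.1],"twist": 0},{"grip": 0.2,"linear": [0,-0.02,-0.1],"twist": 0},{"grip": 0.2,"linear": [0,0,-0.1],"twist": 0},{"grip": 0.2,"linear": [0,0,-0.1],"twist": 0},{"grip": 0.2,"linear": [0,0,0],"twist": 0}])

```text
clock: 17.95
eef_pos: [0.4919, -0.1586, 0.1532]
tool_rot: [-0.525, 0.446, -0.493, 0.532]
ft_force: [-0.3, 0.0, 0.2]
grip_width: 0.0682
```

```bash
python3 - <<'E'
from h import *
o=st(); j=o["joint_pos"]; print(j[1]-j[2]+j[3])
E
```

```text
clock 17.95
joint_pos [-0.301   0.2725 -0.165   1.0686 -0.0185  1.1509]
eef_pos [ 0.4919 -0.1586  0.1532]
tool_rot [-0.5249  0.4458 -0.4928  0.5318]
ft_force [-0.303  0.046  0.154]
grip_width 0.0682
[[ 0.117  0.056  0.992]
 [-0.992 -0.037  0.119]
 [ 0.043 -0.998  0.051]]
1.5061512853118417
```

Emit:
move_arm(increments=[{"grip": 0.2,"linear": [0,0,0.25],"twist": 0},{"grip": 0.2,"linear": [0,0,0.15],"twist": 0},{"grip": 0.2,"linear": [0,0,0],"twist": 0},{"grip": 0.2,"linear": [0,0,0],"twist": 0},{"grip": 0.2,"linear": [0,0,0],"twist": 0}])

```text
clock: 18.45
eef_pos: [0.5667, -0.1481, 0.1565]
tool_rot: [-0.525, 0.448, -0.492, 0.53]
ft_force: [0.0, 0.5, -0.0]
grip_width: 0.0681
```

```bash
python3 - <<'E'
from h import *
o=st(); j=o["joint_pos"]; print(j[1]-j[2]+j[3])
E
```

```text
clock 18.45
joint_pos [-0.2443  0.4044  0.0358  1.1438 -0.0219  1.211 ]
eef_pos [ 0.5667 -0.1481  0.1565]
tool_rot [-0.5249  0.4484 -0.4921  0.5303]
ft_force [ 0.0359  0.4902 -0.0144]
grip_width 0.0681
[[ 0.114  0.051  0.992]
 [-0.993 -0.035  0.115]
 [ 0.041 -0.998  0.047]]
1.5124326541672946
```

Fast outward strokes with slow returns bring the tilt back, so I repeat them.

Emit:
move_arm(increments=[{"grip": 0.2,"linear": [0,0,-0.08],"twist": 0},{"grip": 0.2,"linear": [0,0,-0.08],"twist": 0},{"grip": 0.2,"linear": [0,0,-0.08],"twist": 0},{"grip": 0.2,"linear": [0,0,0.25],"twist": 0},{"grip": 0.2,"linear": [0,0,0],"twist": 0}])

```text
clock: 18.95
eef_pos: [0.5519, -0.1462, 0.1484]
tool_rot: [0.528, -0.457, 0.486, -0.525]
ft_force: [-0.5, 0.0, 0.7]
grip_width: 0.0683
```

Emit:
move_arm(increments=[{"grip": 0.2,"linear": [0,0,-0.08],"twist": 0},{"grip": 0.2,"linear": [0,0,-0.08],"twist": 0},{"grip": 0.2,"linear": [0,0,-0.08],"twist": 0},{"grip": 0.2,"linear": [0,0,0.25],"twist": 0},{"grip": 0.2,"linear": [0,0,0],"twist": 0}])

```text
clock: 19.45
eef_pos: [0.5376, -0.1441, 0.139]
tool_rot: [0.532, -0.466, 0.478, -0.52]
ft_force: [0.0, -0.1, 1.3]
grip_width: 0.0684
```

Emit:
move_arm(increments=[{"grip": 0.2,"linear": [0,0,-0.08],"twist": 0},{"grip": 0.2,"linear": [0,0,-0.08],"twist": 0},{"grip": 0.2,"linear": [0,0,-0.08],"twist": 0},{"grip": 0.2,"linear": [0,0,0.25],"twist": 0},{"grip": 0.2,"linear": [0,0,0],"twist": 0}])

```text
clock: 19.95
eef_pos: [0.5254, -0.1423, 0.1312]
tool_rot: [0.536, -0.474, 0.472, -0.516]
ft_force: [-1.2, -1.0, 1.7]
grip_width: 0.0683
```

```bash
python3 - <<'E'
from h import *
o=st(); j=o["joint_pos"]; print(j[1]-j[2]+j[3])
E
```

```text
clock 19.95
joint_pos [-0.2516  0.401  -0.0373  1.1475 -0.0231  1.213 ]
eef_pos [ 0.5254 -0.1423  0.1312]
tool_rot [ 0.5355 -0.4736  0.4717 -0.5161]
ft_force [-1.2051 -1.015   1.7042]
grip_width 0.0683
[[ 0.106 -0.02   0.994]
 [-0.994 -0.019  0.106]
 [ 0.016 -1.    -0.022]]
1.585825166831628
```

```bash
python3 - <<'E'
from h import *
plan([(599,-153,140,7.9,.2,20),(599,-153,98,7.9,.2,15)])
E
```

```text
--
{"grip": 0.2, "linear": [0.023, -0.013, 0.09], "twist": -0.004}
{"grip": 0.2, "linear": [0.024, -0.013, 0.09], "twist": -0.004}
{"grip": 0.2, "linear": [0.025, -0.013, 0.089], "twist": -0.004}
{"grip": 0.2, "linear": [0.025, -0.013, 0.089], "twist": -0.004}
{"grip": 0.2, "linear": [-0.001, 0.071, 0.002], "twist": 0.0}
--
{"grip": 0.2, "linear": [-0.001, 0.071, 0.002], "twist": 0.0}
{"grip": 0.2, "linear": [-0.001, 0.071, 0.002], "twist": 0.0}
{"grip": 0.2, "linear": [0.0, 0.0, 0.0], "twist": 0}
{"grip": 0.2, "linear": [0.0, 0.0, 0.0], "twist": 0}
{"grip": 0.2, "linear": [0.0, 0.0, 0.0], "twist": 0}
```

Emit:
move_arm(increments=[{"grip": 0.2,"linear": [0,-0.1,0],"twist": 0},{"grip": 0.2,"linear": [0.02,-0.04,0.09],"twist": -0.004},{"grip": 0.2,"linear": [0.025,-0.01,0.09],"twist": -0.004},{"grip": 0.2,"linear": [0.025,-0.01,0.09],"twist": -0.004},{"grip": 0.2,"linear": [0.025,-0.01,0.09],"twist": -0.004}])

```text
clock: 20.45
eef_pos: [0.5973, -0.153, 0.1653]
tool_rot: [0.543, -0.466, 0.463, -0.523]
ft_force: [0.5, -0.4, -0.4]
grip_width: 0.0686
```

```bash
python3 - <<'E'
from h import *
o=st(); j=o["joint_pos"]; print(j[1]-j[2]+j[3])
plan([(599,-153,98,7.9,.2,15)])
E
```

```text
clock 20.45
joint_pos [-0.2394  0.5191  0.2431  1.312  -0.0229  1.1935]
eef_pos [ 0.5973 -0.153   0.1653]
tool_rot [ 0.5432 -0.466   0.4626 -0.5232]
ft_force [ 0.5053 -0.355  -0.4228]
grip_width 0.0686
[[ 0.138 -0.022  0.99 ]
 [-0.99  -0.018  0.137]
 [ 0.015 -1.    -0.024]]
1.588015057458473
--
{"grip": 0.2, "linear": [-0.001, 0.067, 0.003], "twist": -0.0}
{"grip": 0.2, "linear": [-0.001, 0.067, 0.003], "twist": -0.0}
{"grip": 0.2, "linear": [-0.001, 0.067, 0.003], "twist": -0.0}
{"grip": 0.2, "linear": [-0.001, 0.067, 0.003], "twist": -0.0}
{"grip": 0.2, "linear": [-0.001, 0.067, 0.003], "twist": -0.0}
```

Emit:
move_arm(increments=[{"grip": 0.2,"linear": [0,0.07,0.004],"twist": 0},{"grip": 0.2,"linear": [0,0.07,0.004],"twist": 0},{"grip": 0.2,"linear": [0,0.07,0.004],"twist": 0},{"grip": 0.2,"linear": [0,0.07,0.004],"twist": 0},{"grip": 0.2,"linear": [0,0.06,0],"twist": 0}])

```text
clock: 20.95
eef_pos: [0.6045, -0.1568, 0.1013]
tool_rot: [0.54, -0.461, 0.468, -0.526]
ft_force: [-0.1, -0.5, 0.1]
grip_width: 0.0683
```

Emit:
move_arm(increments=[{"grip": 0.95,"linear": [0,0,0],"twist": 0},{"grip": 0.95,"linear": [0,0,0],"twist": 0},{"grip": 0.95,"linear": [0,0,0],"twist": 0},{"grip": 0.95,"linear": [0,0,0],"twist": 0},{"grip": 0.95,"linear": [0,0,0],"twist": 0}])

```text
clock: 21.45
eef_pos: [0.599, -0.1578, 0.1018]
tool_rot: [0.542, -0.464, 0.466, -0.523]
ft_force: [1.2, -0.0, -4.9]
grip_width: 0.0126
```

```bash
python3 - <<'E'
from h import *
o=st(); j=o["joint_pos"]; print(j[1]-j[2]+j[3])
E
```

```text
clock 21.45
joint_pos [-0.2448  0.5606  0.1417  1.1611 -0.0261  1.1908]
eef_pos [ 0.599  -0.1578  0.1018]
tool_rot [ 0.5423 -0.4637  0.4663 -0.5229]
ft_force [ 1.2042 -0.0297 -4.9467]
grip_width 0.0126
[[ 0.135 -0.015  0.991]
 [-0.991 -0.023  0.135]
 [ 0.021 -1.    -0.018]]
1.5800364884859495
```

Emit:
move_arm(increments=[{"grip": 0.95,"linear": [0,-0.04,0],"twist": 0},{"grip": 0.95,"linear": [0.002,-0.07,-0.001],"twist": 0},{"grip": 0.95,"linear": [0.002,-0.07,-0.001],"twist": 0},{"grip": 0.95,"linear": [0.002,-0.07,-0.001],"twist": 0},{"grip": 0.95,"linear": [0.002,-0.07,-0.001],"twist": 0}])

```text
clock: 21.95
eef_pos: [0.5975, -0.1567, 0.1644]
tool_rot: [0.543, -0.466, 0.463, -0.522]
ft_force: [0.5, -0.7, -5.0]
grip_width: 0.0135
```

```bash
python3 - <<'E'
from h import *
o=st(); j=o["joint_pos"]; print(j[1]-j[2]+j[3])
im,d=bot.camera("scene"); np.savez("scene5.npz",im=im,d=d)
cv2.imwrite("pics/s5.png",cv2.resize(im[110:290,110:350],(800,600),interpolation=cv2.INTER_CUBIC))
E
```

```text
clock 21.95
joint_pos [-0.2444  0.5221  0.2457  1.3118 -0.0246  1.1906]
eef_pos [ 0.5975 -0.1567  0.1644]
tool_rot [ 0.5433 -0.4663  0.4633 -0.5222]
ft_force [ 0.527  -0.6816 -4.9861]
grip_width 0.0135
[[ 0.136 -0.023  0.99 ]
 [-0.991 -0.02   0.135]
 [ 0.016 -1.    -0.025]]
1.588176191333436
```

View pics/s5.png

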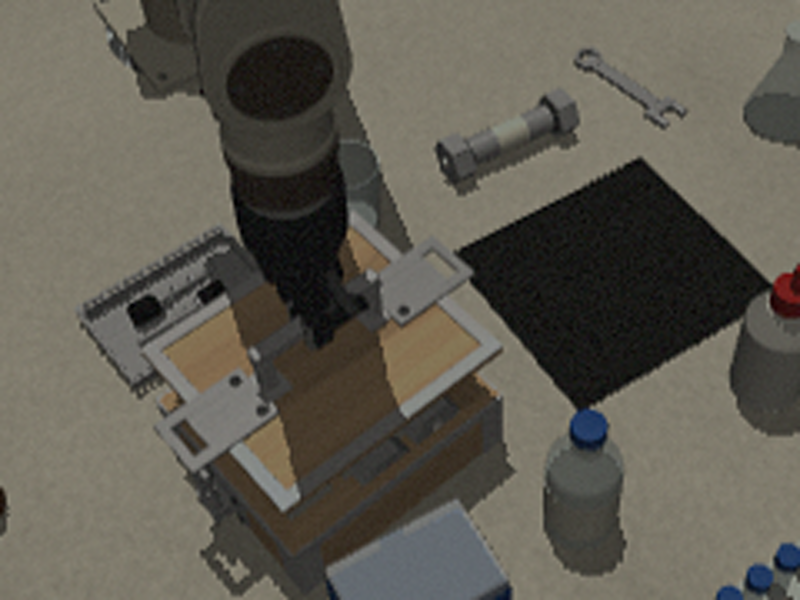

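```bash
python3 - <<'E'
from h import *
plan([(594,-20,170,5,.95,33),(588,156,165,-.5,.95,33)])
E
```

```text
--
{"grip": 0.95, "linear": [-0.136, -0.005, 0.014], "twist": 0.005}
{"grip": 0.95, "linear": [-0.137, -0.005, 0.012], "twist": 0.005}
{"grip": 0.95, "linear": [-0.137, -0.005, 0.011], "twist": 0.005}
{"grip": 0.95, "linear": [-0.137, -0.005, 0.009], "twist": 0.005}
{"grip": 0.95, "linear": [-0.137, -0.005, 0.008], "twist": 0.005}
--
{"grip": 0.95, "linear": [-0.146, 0.001, 0.008], "twist": 0.008}
{"grip": 0.95, "linear": [-0.147, 0.001, 0.005], "twist": 0.008}
{"grip": 0.95, "linear": [-0.147, 0.001, 0.003], "twist": 0.008}
{"grip": 0.95, "linear": [-0.147, 0.001, 0.001], "twist": 0.008}
{"grip": 0.95, "linear": [-0.147, 0.001, -0.002], "twist": 0.008}
--
{"grip": 0.95, "linear": [-0.147, 0.001, -0.004], "twist": 0.008}
{"grip": 0.95, "linear": [0.0, 0.0, 0.0], "twist": 0}
{"grip": 0.95, "linear": [0.0, 0.0, 0.0], "twist": 0}
{"grip": 0.95, "linear": [0.0, 0.0, 0.0], "twist": 0}
{"grip": 0.95, "linear": [0.0, 0.0, 0.0], "twist": 0}
```

Emit:
move_arm(increments=[{"grip": 0.95,"linear": [-0.06,-0.03,0.01],"twist": 0.005},{"grip": 0.95,"linear": [-0.1,-0.01,0.01],"twist": 0.005},{"grip": 0.95,"linear": [-0.14,-0.005,0.01],"twist": 0.005},{"grip": 0.95,"linear": [-0.14,-0.005,0.01],"twist": 0.005},{"grip": 0.95,"linear": [-0.14,-0.005,0.01],"twist": 0.005}])

```text
clock: 22.5
eef_pos: [0.5969, -0.0373, 0.176]
tool_rot: [0.528, -0.48, 0.481, -0.509]
ft_force: [0.5, -0.3, -5.2]
grip_width: 0.0129
```

Emit:
move_arm(increments=[{"grip": 0.95,"linear": [-0.14,0,0.01],"twist": 0.008},{"grip": 0.95,"linear": [-0.14,0,0.005],"twist": 0.008},{"grip": 0.95,"linear": [-0.14,0,0.005],"twist": 0.008},{"grip": 0.95,"linear": [-0.14,0,0],"twist": 0.008},{"grip": 0.95,"linear": [-0.14,0,0],"twist": 0.008}])

```text
clock: 23.0
eef_pos: [0.5918, 0.114, 0.1713]
tool_rot: [0.508, -0.503, 0.5, -0.489]
ft_force: [-0.0, 0.7, -4.6]
grip_width: 0.0131
```

```bash
python3 - <<'E'
from h import *
o=st(); j=o["joint_pos"]; print(j[1]-j[2]+j[3])
plan([(588,156,140,-.5,.95,30)])
E
```

```text
clock 23.0
joint_pos [ 0.1965  0.4936  0.2174  1.3188 -0.0122  1.7738]
eef_pos [0.5918 0.114  0.1713]
tool_rot [ 0.5079 -0.5027  0.5004 -0.4888]
ft_force [-0.0093  0.7386 -4.6316]
grip_width 0.0131
[[-0.006 -0.021  1.   ]
 [-1.    -0.017 -0.007]
 [ 0.017 -1.    -0.021]]
1.5950138439911712
--
{"grip": 0.95, "linear": [-0.106, 0.077, -0.009], "twist": 0.001}
{"grip": 0.95, "linear": [-0.106, 0.077, -0.009], "twist": 0.001}
{"grip": 0.95, "linear": [0.0, 0.0, 0.0], "twist": 0}
{"grip": 0.95, "linear": [0.0, 0.0, 0.0], "twist": 0}
{"grip": 0.95, "linear": [0.0, 0.0, 0.0], "twist": 0}
```

Emit:
move_arm(increments=[{"grip": 0.95,"linear": [-0.1,0.04,-0.005],"twist": 0},{"grip": 0.95,"linear": [-0.06,0.06,-0.005],"twist": 0},{"grip": 0.95,"linear": [-0.02,0.08,0],"twist": 0},{"grip": 0.95,"linear": [0,0.08,0],"twist": 0},{"grip": 0.95,"linear": [0,0.04,0],"twist": 0}])

```text
clock: 23.5
eef_pos: [0.5861, 0.1597, 0.1069]
tool_rot: [0.51, -0.501, 0.497, -0.491]
ft_force: [-1.1, -0.6, -4.6]
grip_width: 0.0131
```

```bash
python3 - <<'E'
from h import *
o=st(); j=o["joint_pos"]; print(j[1]-j[2]+j[3])
plan([(588,156,60,-.5,.95,15)])
im,d=bot.camera("top"); np.savez("top6.npz",im=im,d=d)
br,W,z=load("top6")
for a,b in [(.07,.3)]:
    m=inr(W,.45,.75,.0,.35)&(z>.11-.03)&(z<.14); show("lid?",W,m)
E
```

```text
clock 23.5
joint_pos [ 0.27    0.5462  0.131   1.1807 -0.0077  1.8387]
eef_pos [0.5861 0.1597 0.1069]
tool_rot [ 0.5096 -0.5014  0.4974 -0.4914]
ft_force [-1.1215 -0.6313 -4.5793]
grip_width 0.0131
[[ 0.002 -0.022  1.   ]
 [-1.    -0.014  0.002]
 [ 0.014 -1.    -0.022]]
1.5958645934295927
--
{"grip": 0.95, "linear": [0.004, 0.059, 0.004], "twist": 0.001}
{"grip": 0.95, "linear": [0.004, 0.059, 0.004], "twist": 0.001}
{"grip": 0.95, "linear": [0.004, 0.059, 0.004], "twist": 0.001}
{"grip": 0.95, "linear": [0.004, 0.059, 0.004], "twist": 0.001}
{"grip": 0.95, "linear": [0.0, 0.0, 0.0], "twist": 0}
lid? [740.9 192.7] [55.5 18.2] 90.0 126 [ 83.1 102.9 118.9]
lid? [588.5  91.4] [205.1 136.3] 8.3 2089 [80.7 84.6 90.3]
```

Emit:
move_arm(increments=[{"grip": 0.95,"linear": [0.004,0.06,0.004],"twist": 0},{"grip": 0.95,"linear": [0.004,0.06,0.004],"twist": 0},{"grip": 0.95,"linear": [0.004,0.06,0.004],"twist": 0},{"grip": 0.95,"linear": [0.004,0.05,0.004],"twist": 0},{"grip": 0.95,"linear": [0,0.02,0],"twist": 0}])

```text
clock: 24.05
eef_pos: [0.5885, 0.1541, 0.0524]
tool_rot: [0.509, -0.502, 0.498, -0.491]
ft_force: [-0.4, -0.4, -4.2]
grip_width: 0.0129
```

Emit:
move_arm(increments=[{"grip": 0.95,"linear": [0,0.015,0],"twist": 0},{"grip": 0.95,"linear": [0,0,0],"twist": 0},{"grip": 0.95,"linear": [0,0,0],"twist": 0},{"grip": 0.95,"linear": [0,0,0],"twist": 0},{"grip": 0.95,"linear": [0,0,0],"twist": 0}])

```text
clock: 24.55
eef_pos: [0.5891, 0.154, 0.0496]
tool_rot: [0.509, -0.502, 0.498, -0.491]
ft_force: [-0.0, -1.0, -4.7]
grip_width: 0.0129
```

```bash
python3 - <<'E'
from h import *
o=st(); j=o["joint_pos"]; print(j[1]-j[2]+j[3])
E
```

```text
clock 24.55
joint_pos [ 0.2596  0.5998  0.0623  1.0577 -0.0079  1.8315]
eef_pos [0.5891 0.154  0.0496]
tool_rot [ 0.5086 -0.5021  0.4983 -0.4908]
ft_force [-0.0131 -1.0447 -4.7391]
grip_width 0.0129
[[-0.001 -0.022  1.   ]
 [-1.    -0.014 -0.001]
 [ 0.014 -1.    -0.022]]
1.5952096087492658
```

Position and height are stable, so I lower in small steps until contact.

Emit:
move_arm(increments=[{"grip": 0.95,"linear": [0,0.02,0],"twist": 0},{"grip": 0.95,"linear": [0,0.02,0],"twist": 0},{"grip": 0.95,"linear": [0,0.015,0],"twist": 0},{"grip": 0.95,"linear": [0,0.01,0],"twist": 0},{"grip": 0.95,"linear": [0,0,0],"twist": 0}])

```text
clock: 25.05
eef_pos: [0.5892, 0.1541, 0.0362]
tool_rot: [0.508, -0.502, 0.498, -0.491]
ft_force: [-0.4, -0.7, -5.2]
grip_width: 0.0125
```

Emit:
move_arm(increments=[{"grip": 0.95,"linear": [0,0.01,0],"twist": 0},{"grip": 0.95,"linear": [0,0.005,0],"twist": 0},{"grip": 0.95,"linear": [0,0,0],"twist": 0},{"grip": 0.95,"linear": [0,0,0],"twist": 0},{"grip": 0.95,"linear": [0,0,0],"twist": 0}])

```text
clock: 25.55
eef_pos: [0.5896, 0.1542, 0.0346]
tool_rot: [0.508, -0.501, 0.499, -0.492]
ft_force: [-0.6, 0.1, -2.5]
grip_width: 0.013
```

Partial contact, since the z force went from -5 to -2.5 N. A little more.

Emit:
move_arm(increments=[{"grip": 0.95,"linear": [0,0.008,0],"twist": 0},{"grip": 0.95,"linear": [0,0.005,0],"twist": 0},{"grip": 0.95,"linear": [0,0,0],"twist": 0},{"grip": 0.95,"linear": [0,0,0],"twist": 0},{"grip": 0.95,"linear": [0,0,0],"twist": 0}])

```text
clock: 26.05
eef_pos: [0.5898, 0.1543, 0.0343]
tool_rot: [0.507, -0.501, 0.499, -0.492]
ft_force: [-2.1, 0.7, 0.7]
grip_width: 0.013
```

Emit:
move_arm(increments=[{"grip": 0.95,"linear": [0,0.008,0],"twist": 0},{"grip": 0.95,"linear": [0,0,0],"twist": 0},{"grip": 0.95,"linear": [0,0,0],"twist": 0},{"grip": 0.95,"linear": [0,0,0],"twist": 0},{"grip": 0.95,"linear": [0,0,0],"twist": 0}])

```text
clock: 26.55
eef_pos: [0.59, 0.1543, 0.0343]
tool_rot: [0.507, -0.501, 0.499, -0.492]
ft_force: [-2.5, -0.3, 1.8]
grip_width: 0.0127
```

```bash
python3 - <<'E'
from h import *
o=st(); j=o["joint_pos"]; print(j[1]-j[2]+j[3])
E
```

```text
clock 26.55
joint_pos [ 0.26    0.6133  0.0419  1.0182 -0.0083  1.832 ]
eef_pos [0.59   0.1543 0.0343]
tool_rot [ 0.5069 -0.5011  0.4995 -0.4925]
ft_force [-2.484  -0.2829  1.8141]
grip_width 0.0127
[[-0.001 -0.016  1.   ]
 [-1.    -0.013 -0.001]
 [ 0.013 -1.    -0.016]]
1.589656224249425
```

Emit:
move_arm(increments=[{"grip": 0.8,"linear": [0,0,0],"twist": 0},{"grip": 0.6,"linear": [0,0,0],"twist": 0},{"grip": 0.4,"linear": [0,0,0],"twist": 0},{"grip": 0.4,"linear": [0,0,0],"twist": 0},{"grip": 0.4,"linear": [0,-0.04,0],"twist": 0}])

```text
clock: 27.05
eef_pos: [0.5916, 0.1548, 0.0421]
tool_rot: [0.506, -0.501, 0.5, -0.493]
ft_force: [-0.1, -0.4, -0.8]
grip_width: 0.0514
```

Emit:
move_arm(increments=[{"grip": 0.4,"linear": [0,-0.1,0],"twist": 0},{"grip": 0.4,"linear": [0,-0.15,0],"twist": 0},{"grip": 0.4,"linear": [0,-0.15,0],"twist": 0},{"grip": 0.4,"linear": [0,-0.1,-0.1],"twist": 0},{"grip": 0.2,"linear": [0,0,-0.1],"twist": 0}])

```text
clock: 27.55
eef_pos: [0.5552, 0.1563, 0.149]
tool_rot: [0.505, -0.5, 0.501, -0.494]
ft_force: [0.1, 0.5, -0.6]
grip_width: 0.0642
```

```bash
python3 - <<'E'
from h import *
o=st(); j=o["joint_pos"]; print(j[1]-j[2]+j[3])
br,W,z=load("top4")
show("column top4",W,inr(W,.33,.45,.06,.28)&(z>.015)&(z<.06))
plan([(389.5,171.5,140,-3.5,.2,35)])
E
```

```text
clock 27.55
joint_pos [ 0.2783  0.4467  0.0832  1.2197 -0.0074  1.8512]
eef_pos [0.5552 0.1563 0.149 ]
tool_rot [ 0.5046 -0.5003  0.5007 -0.4943]
ft_force [ 0.0507  0.4725 -0.5554]
grip_width 0.0642
[[-0.002 -0.01   1.   ]
 [-1.    -0.011 -0.002]
 [ 0.011 -1.    -0.01 ]]
1.583207346762259
column top4 [387.6 170. ] [152.9  50.6] 87.2 597 [25.5 35.7 45.3]
--
{"grip": 0.2, "linear": [-0.015, 0.011, -0.166], "twist": 0.006}
{"grip": 0.2, "linear": [-0.013, 0.011, -0.166], "twist": 0.006}
{"grip": 0.2, "linear": [-0.011, 0.011, -0.166], "twist": 0.006}
{"grip": 0.2, "linear": [-0.009, 0.011, -0.166], "twist": 0.006}
{"grip": 0.2, "linear": [-0.007, 0.011, -0.166], "twist": 0.006}
```

Emit:
move_arm(increments=[{"grip": 0.2,"linear": [-0.015,0.01,-0.14],"twist": 0.005},{"grip": 0.2,"linear": [-0.015,0.01,-0.16],"twist": 0.005},{"grip": 0.2,"linear": [-0.01,0.01,-0.16],"twist": 0.005},{"grip": 0.2,"linear": [-0.01,0.01,-0.16],"twist": 0.005},{"grip": 0.2,"linear": [-0.01,0.01,-0.12],"twist": 0.005}])

```text
clock: 28.05
eef_pos: [0.4059, 0.1723, 0.1453]
tool_rot: [0.487, -0.512, 0.516, -0.485]
ft_force: [0.7, 0.1, 1.1]
grip_width: 0.0681
```

```bash
python3 - <<'E'
from h import *
o=st(); j=o["joint_pos"]; print(j[1]-j[2]+j[3])
plan([(390,171.5,75,-3,.2,25),(390,171.5,6,-3,.2,18)])
for n in ["top","scene"]:
    im,d=bot.camera(n); np.savez(n+"7.npz",im=im,d=d)
    cv2.imwrite(f"pics/{n}7.png",cv2.resize(im[100:290,130:380] if n=="top" else im[110:290,110:350],(800,600),interpolation=cv2.INTER_CUBIC))
E
```

```text
clock 28.05
joint_pos [ 0.4059  0.1861 -0.2987  1.0869 -0.0063  2.033 ]
eef_pos [0.4059 0.1723 0.1453]
tool_rot [ 0.4868 -0.5119  0.5159 -0.4847]
ft_force [0.6601 0.1392 1.1197]
grip_width 0.0681
[[-0.056  0.002  0.998]
 [-0.998 -0.006 -0.056]
 [ 0.006 -1.     0.002]]
1.5716503216280977
--
{"grip": 0.2, "linear": [0.002, 0.117, -0.027], "twist": -0.001}
{"grip": 0.2, "linear": [0.002, 0.117, -0.027], "twist": -0.001}
{"grip": 0.2, "linear": [0.002, 0.117, -0.027], "twist": -0.001}
{"grip": 0.2, "linear": [-0.0, 0.086, 0.0], "twist": 0.0}
{"grip": 0.2, "linear": [-0.0, 0.086, 0.0], "twist": 0.0}
--
{"grip": 0.2, "linear": [-0.0, 0.086, 0.0], "twist": 0.0}
{"grip": 0.2, "linear": [-0.0, 0.086, 0.0], "twist": 0.0}
{"grip": 0.2, "linear": [0.0, 0.0, 0.0], "twist": 0}
{"grip": 0.2, "linear": [0.0, 0.0, 0.0], "twist": 0}
{"grip": 0.2, "linear": [0.0, 0.0, 0.0], "twist": 0}
```

View pics/top7.png

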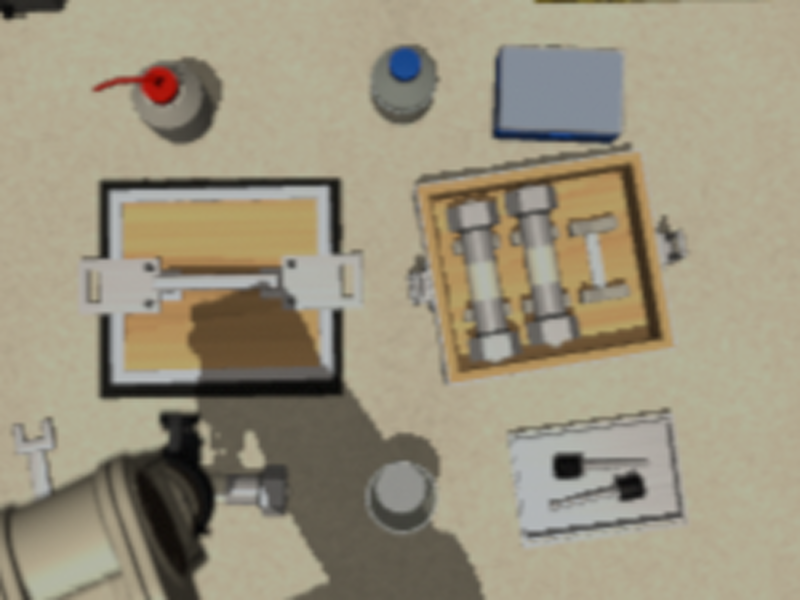

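The lid lies flat and centred on the mat at (220,285), handle up. The right-hand cradle, at (598,260), is the empty one, and the pins are in the tray.

Emit:
move_arm(increments=[{"grip": 0.2,"linear": [0,0.1,-0.03],"twist": 0},{"grip": 0.2,"linear": [0,0.12,-0.03],"twist": 0},{"grip": 0.2,"linear": [0,0.12,-0.02],"twist": 0},{"grip": 0.2,"linear": [0,0.1,0],"twist": 0},{"grip": 0.2,"linear": [0,0.06,0],"twist": 0}])

```text
clock: 28.65
eef_pos: [0.3967, 0.1756, 0.0487]
tool_rot: [0.482, -0.509, 0.517, -0.491]
ft_force: [0.1, 0.5, 1.1]
grip_width: 0.0683
```

```bash
python3 - <<'E'
from h import *
o=st(); j=o["joint_pos"]; print(j[1]-j[2]+j[3])
plan([(390,171.5,5,-3,.2,10)])
for n in ["top7","scene7"]:
    br,W,z=load(n,n[:-1])
    c=np.array([598,-153]); ex=np.array([.9905,.1374]); ey=np.array([-.1374,.9905])
    L=W[...,:2]*1000-c; lx=L@ex; ly=L@ey
    print(n)
    for nm,a,b,zl,zh in [("st58",28,90,.05,.08),("st0",-29,28,.05,.08),("free",-92,-32,.022,.056)]:
        m=(abs(lx)<80)&(ly>a)&(ly<b)&(z>zl)&(z<zh)
        if nm=="free": m&=(abs(lx)<60)
        P=np.stack([lx[m],ly[m],z[m]*1000],-1)
        print(nm,m.sum(),np.round(np.percentile(P,[1,50,99],axis=0),1).tolist(), rect(P*np.array([1e-3,1e-3,1e-3]))[:3])
    rim=(abs(lx)<110)&(abs(ly)<125)&(z>.064)&(z<.078)
    P=np.stack([lx[rim],ly[rim],z[rim]*1000],-1); print("rim",rect(P*1e-3)[:3])
E
```

```text
clock 28.65
joint_pos [ 0.4217  0.2792 -0.4722  0.8036 -0.007   2.0455]
eef_pos [0.3967 0.1756 0.0487]
tool_rot [ 0.4821 -0.5089  0.5173 -0.491 ]
ft_force [0.0995 0.5426 1.0961]
grip_width 0.0683
[[-0.053  0.017  0.998]
 [-0.999  0.    -0.053]
 [-0.001 -1.     0.017]]
1.5549114775936697
--
{"grip": 0.2, "linear": [0.005, 0.044, -0.007], "twist": -0.0}
{"grip": 0.2, "linear": [0.005, 0.044, -0.007], "twist": -0.0}
{"grip": 0.2, "linear": [0.005, 0.044, -0.007], "twist": -0.0}
{"grip": 0.2, "linear": [0.005, 0.044, -0.007], "twist": -0.0}
{"grip": 0.2, "linear": [0.005, 0.044, -0.007], "twist": -0.0}
top7
st58 550 [[-79.1, 32.7, 50.3], [-6.2, 56.2, 60.3], [67.0, 77.6, 71.7]] (array([-4.8, 54.5]), array([150.1,  49.1]), np.float64(-0.8))
st0 545 [[-74.2, -25.5, 50.6], [-0.2, -1.6, 60.6], [73.4, 20.2, 71.5]] (array([ 1.3, -2.7]), array([155. ,  49.6]), np.float64(0.3))
free 124 [[-42.9, -83.2, 23.5], [24.5, -62.8, 35.8], [36.4, -39.0, 48.1]] (array([ -3.4, -61. ]), array([79.8, 45. ]), np.float64(0.1))
rim (array([-3. , -8.9]), array([232.1, 195.4]), np.float64(90.0))
scene7
st58 524 [[-78.3, 36.8, 50.1], [0.0, 55.2, 58.1], [71.4, 77.9, 68.6]] (array([-2.1, 56.7]), array([155. ,  44.4]), np.float64(-0.4))
st0 562 [[-72.0, -20.6, 50.4], [4.8, -2.4, 58.6], [77.4, 21.6, 68.6]] (array([1.8, 0.1]), array([152.4,  44.9]), np.float64(0.4))
free 177 [[-40.1, -79.6, 22.6], [27.4, -55.5, 32.4], [40.0, -34.4, 42.6]] (array([ -0.1, -57. ]), array([80.6, 45.4]), np.float64(-0.3))
rim (array([-1.1,  0.1]), array([249.6, 198.3]), np.float64(89.9))
```

Emit:
move_arm(increments=[{"grip": 0.2,"linear": [0.005,0.05,-0.01],"twist": 0},{"grip": 0.2,"linear": [0.005,0.05,-0.01],"twist": 0},{"grip": 0.2,"linear": [0.005,0.05,-0.005],"twist": 0},{"grip": 0.2,"linear": [0,0.04,0],"twist": 0},{"grip": 0.2,"linear": [0,0,0],"twist": 0}])

```text
clock: 29.15
eef_pos: [0.3969, 0.1736, 0.0094]
tool_rot: [0.48, -0.508, 0.518, -0.492]
ft_force: [-0.2, -0.4, -0.3]
grip_width: 0.0683
```

```bash
python3 - <<'E'
from h import *
o=st()
E
```

```text
clock 29.15
joint_pos [ 0.4176  0.3389 -0.5226  0.6891 -0.0075  2.0423]
eef_pos [0.3969 0.1736 0.0094]
tool_rot [ 0.4804 -0.5084  0.5182 -0.4922]
ft_force [-0.2084 -0.408  -0.286 ]
grip_width 0.0683
[[-0.054  0.022  0.998]
 [-0.999  0.001 -0.054]
 [-0.003 -1.     0.021]]
```

Emit:
move_arm(increments=[{"grip": 0.2,"linear": [0,0.015,-0.02],"twist": 0},{"grip": 0.4,"linear": [0,0,-0.005],"twist": 0},{"grip": 0.9,"linear": [0,0,0],"twist": 0},{"grip": 0.9,"linear": [0,0,0],"twist": 0},{"grip": 0.9,"linear": [0,0,0],"twist": 0}])

```text
clock: 29.65
eef_pos: [0.391, 0.1743, 0.007]
tool_rot: [0.481, -0.509, 0.517, -0.492]
ft_force: [0.3, 1.0, -5.1]
grip_width: 0.0283
```

Emit:
move_arm(increments=[{"grip": 0.9,"linear": [0,0,0],"twist": 0},{"grip": 0.9,"linear": [0,0,0],"twist": 0},{"grip": 0.9,"linear": [0,0,0],"twist": 0},{"grip": 0.9,"linear": [0,-0.02,0],"twist": 0},{"grip": 0.9,"linear": [0,-0.05,0],"twist": 0}])

```text
clock: 30.15
eef_pos: [0.3886, 0.1732, 0.0198]
tool_rot: [0.482, -0.509, 0.517, -0.49]
ft_force: [0.3, -0.2, -5.9]
grip_width: 0.0284
```

```bash
python3 - <<'E'
from h import *
o=st(); j=o["joint_pos"]; print(j[1]-j[2]+j[3])
E
```

```text
clock 30.15
joint_pos [ 0.4239  0.3126 -0.5247  0.7191 -0.0065  2.0481]
eef_pos [0.3886 0.1732 0.0198]
tool_rot [ 0.4824 -0.5093  0.517  -0.4905]
ft_force [ 0.2728 -0.1812 -5.8873]
grip_width 0.0284
[[-0.053  0.016  0.998]
 [-0.999 -0.    -0.053]
 [-0.001 -1.     0.016]]
1.5565113524707932
```

Emit:
move_arm(increments=[{"grip": 0.9,"linear": [0,-0.1,0],"twist": 0},{"grip": 0.9,"linear": [0,-0.15,0],"twist": 0},{"grip": 0.9,"linear": [0,-0.15,0],"twist": 0},{"grip": 0.9,"linear": [0,-0.15,0],"twist": 0},{"grip": 0.9,"linear": [0,-0.08,0],"twist": 0}])

```text
clock: 30.65
eef_pos: [0.3827, 0.1711, 0.1498]
tool_rot: [0.486, -0.51, 0.516, -0.487]
ft_force: [1.5, 0.2, -5.3]
grip_width: 0.0283
```

```bash
python3 - <<'E'
from h import *
o=st(); j=o["joint_pos"]; print(j[1]-j[2]+j[3])
plan([(598,-175,175,-82.1,.9,30)])
E
```

```text
clock 30.65
joint_pos [ 0.4256  0.1363 -0.3468  1.0831 -0.0071  2.0502]
eef_pos [0.3827 0.1711 0.1498]
tool_rot [ 0.4857 -0.5104  0.5161 -0.4871]
ft_force [ 1.5286  0.2333 -5.2771]
grip_width 0.0283
[[-0.054  0.007  0.999]
 [-0.999 -0.005 -0.054]
 [ 0.004 -1.     0.007]]
1.5662438981082543
--
{"grip": 0.9, "linear": [0.119, -0.008, 0.084], "twist": 0.049}
{"grip": 0.9, "linear": [0.111, -0.008, 0.095], "twist": 0.049}
{"grip": 0.9, "linear": [0.101, -0.008, 0.105], "twist": 0.049}
{"grip": 0.9, "linear": [0.09, -0.008, 0.114], "twist": 0.049}
{"grip": 0.9, "linear": [0.078, -0.008, 0.123], "twist": 0.049}
--
{"grip": 0.9, "linear": [0.066, -0.008, 0.13], "twist": 0.049}
{"grip": 0.9, "linear": [0.053, -0.008, 0.136], "twist": 0.049}
{"grip": 0.9, "linear": [0.039, -0.008, 0.14], "twist": 0.049}
{"grip": 0.9, "linear": [0.026, -0.008, 0.143], "twist": 0.049}
{"grip": 0.9, "linear": [0.011, -0.008, 0.145], "twist": 0.049}
--
{"grip": 0.9, "linear": [-0.003, -0.008, 0.146], "twist": 0.049}
{"grip": 0.9, "linear": [-0.017, -0.008, 0.145], "twist": 0.049}
{"grip": 0.9, "linear": [-0.031, -0.008, 0.142], "twist": 0.049}
{"grip": 0.9, "linear": [-0.045, -0.008, 0.139], "twist": 0.049}
{"grip": 0.9, "linear": [0.0, 0.0, 0.0], "twist": 0}
```

Emit:
move_arm(increments=[{"grip": 0.9,"linear": [0.06,-0.01,0.04],"twist": 0.03},{"grip": 0.9,"linear": [0.11,-0.01,0.09],"twist": 0.05},{"grip": 0.9,"linear": [0.1,-0.01,0.1],"twist": 0.05},{"grip": 0.9,"linear": [0.09,-0.01,0.11],"twist": 0.05},{"grip": 0.9,"linear": [0.08,-0.01,0.12],"twist": 0.05}])

```text
clock: 31.15
eef_pos: [0.4511, 0.0621, 0.1668]
tool_rot: [0.35, -0.61, 0.615, -0.357]
ft_force: [0.3, 0.5, -6.3]
grip_width: 0.0281
```

Emit:
move_arm(increments=[{"grip": 0.9,"linear": [0.07,-0.01,0.13],"twist": 0.05},{"grip": 0.9,"linear": [0.055,-0.01,0.135],"twist": 0.05},{"grip": 0.9,"linear": [0.04,-0.01,0.14],"twist": 0.05},{"grip": 0.9,"linear": [0.025,-0.01,0.14],"twist": 0.05},{"grip": 0.9,"linear": [0.01,-0.01,0.14],"twist": 0.05}])

```text
clock: 31.65
eef_pos: [0.5262, -0.0661, 0.179]
tool_rot: [0.182, -0.682, 0.684, -0.186]
ft_force: [1.5, 0.3, -5.3]
grip_width: 0.0281
```

```bash
python3 - <<'E'
from h import *
o=st(); j=o["joint_pos"]; print(j[1]-j[2]+j[3])
plan([(605,-205,175,-82.1,.9,30)])
E
```

```text
clock 31.65
joint_pos [-1.2490e-01  3.2320e-01 -2.1100e-02  1.2202e+00 -3.0000e-04  2.4909e+00]
eef_pos [ 0.5262 -0.0661  0.179 ]
tool_rot [ 0.1817 -0.6819  0.6837 -0.1858]
ft_force [ 1.4959  0.3445 -5.2915]
grip_width 0.0281
[[-0.865  0.006  0.502]
 [-0.502 -0.001 -0.865]
 [-0.005 -1.     0.004]]
1.564496973650224
--
{"grip": 0.9, "linear": [0.001, 0.004, 0.133], "twist": 0.032}
{"grip": 0.9, "linear": [-0.007, 0.004, 0.133], "twist": 0.032}
{"grip": 0.9, "linear": [-0.016, 0.004, 0.132], "twist": 0.032}
{"grip": 0.9, "linear": [-0.024, 0.004, 0.131], "twist": 0.032}
{"grip": 0.9, "linear": [-0.032, 0.004, 0.129], "twist": 0.032}
--
{"grip": 0.9, "linear": [-0.041, 0.004, 0.127], "twist": 0.032}
{"grip": 0.9, "linear": [0.0, 0.0, 0.0], "twist": 0}
{"grip": 0.9, "linear": [0.0, 0.0, 0.0], "twist": 0}
{"grip": 0.9, "linear": [0.0, 0.0, 0.0], "twist": 0}
{"grip": 0.9, "linear": [0.0, 0.0, 0.0], "twist": 0}
```

Emit:
move_arm(increments=[{"grip": 0.9,"linear": [0,0,0.13],"twist": 0.03},{"grip": 0.9,"linear": [-0.01,0,0.13],"twist": 0.03},{"grip": 0.9,"linear": [-0.015,0,0.13],"twist": 0.03},{"grip": 0.9,"linear": [-0.025,0,0.12],"twist": 0.03},{"grip": 0.9,"linear": [-0.03,0,0.09],"twist": 0.03}])

```text
clock: 32.15
eef_pos: [0.5877, -0.1763, 0.179]
tool_rot: [0.074, -0.703, 0.703, -0.074]
ft_force: [0.4, -0.0, -5.8]
grip_width: 0.0279
```

```bash
python3 - <<'E'
from h import *
o=st(); j=o["joint_pos"]; print(j[1]-j[2]+j[3])
plan([(607,-210.5,160,-82.1,.9,12)])
E
```

```text
clock 32.15
joint_pos [-2.9120e-01  4.9220e-01  2.3580e-01  1.3148e+00 -3.0000e-04  2.6407e+00]
eef_pos [ 0.5877 -0.1763  0.179 ]
tool_rot [ 0.0742 -0.7032  0.7033 -0.0738]
ft_force [ 0.437  -0.0079 -5.8181]
grip_width 0.0279
[[-0.978 -0.     0.208]
 [-0.208 -0.    -0.978]
 [ 0.001 -1.     0.   ]]
1.5712004910199973
--
{"grip": 0.9, "linear": [-0.015, 0.024, 0.047], "twist": 0.009}
{"grip": 0.9, "linear": [-0.016, 0.024, 0.047], "twist": 0.009}
{"grip": 0.9, "linear": [-0.016, 0.024, 0.046], "twist": 0.009}
{"grip": 0.9, "linear": [-0.017, 0.024, 0.046], "twist": 0.009}
{"grip": 0.9, "linear": [0.0, 0.0, 0.0], "twist": 0}
```

Emit:
move_arm(increments=[{"grip": 0.9,"linear": [-0.02,0.02,0.04],"twist": 0.009},{"grip": 0.9,"linear": [-0.02,0.02,0.04],"twist": 0.009},{"grip": 0.9,"linear": [-0.015,0.02,0.03],"twist": 0.009},{"grip": 0.9,"linear": [0,0.02,0.01],"twist": 0.009},{"grip": 0.9,"linear": [0,0,0],"twist": 0}])

```text
clock: 32.65
eef_pos: [0.6019, -0.1991, 0.1594]
tool_rot: [-0.049, 0.706, -0.705, 0.045]
ft_force: [-0.4, -0.4, -5.6]
grip_width: 0.0283
```

```bash
python3 - <<'E'
from h import *
o=st(); j=o["joint_pos"]; print(j[1]-j[2]+j[3])
plan([(607,-210.5,100,-82.1,.9,15)])
for n in ["top","scene"]:
    im,d=bot.camera(n); np.savez(n+"8.npz",im=im,d=d)
br,W,z=load("scene8","scene")
c=np.array([598,-153]); ex=np.array([.9905,.1374]); ey=np.array([-.1374,.9905])
L=W[...,:2]*1000-c; lx=L@ex; ly=L@ey
m=(abs(lx)<110)&(ly>-95)&(ly<-25)&(z>.13)&(z<.22)
P=np.stack([lx[m],ly[m],z[m]*1000],-1); print(m.sum(),np.round(np.percentile(P,[1,50,99],axis=0),1))
cv2.imwrite("pics/s8.png",cv2.resize(im[110:290,90:330],(800,600),interpolation=cv2.INTER_CUBIC))
E
```

```text
clock 32.65
joint_pos [-3.1940e-01  5.4940e-01  2.7840e-01  1.3068e+00 -2.0000e-04  2.6894e+00]
eef_pos [ 0.6019 -0.1991  0.1594]
tool_rot [-0.0492  0.7064 -0.7047  0.0446]
ft_force [-0.3923 -0.4313 -5.5742]
grip_width 0.0283
[[-0.991 -0.007  0.132]
 [-0.132  0.002 -0.991]
 [ 0.006 -1.    -0.003]]
1.5777982537943387
--
{"grip": 0.9, "linear": [-0.004, 0.059, 0.012], "twist": -0.001}
{"grip": 0.9, "linear": [-0.004, 0.059, 0.012], "twist": -0.001}
{"grip": 0.9, "linear": [-0.004, 0.059, 0.012], "twist": -0.001}
{"grip": 0.9, "linear": [-0.004, 0.059, 0.012], "twist": -0.001}
{"grip": 0.9, "linear": [-0.004, 0.059, 0.012], "twist": -0.001}
738 [[-55.3 -88.4 154.8]
 [ 27.6 -51.6 186.5]
 [ 77.1 -26.4 218. ]]
```

View pics/s8.png

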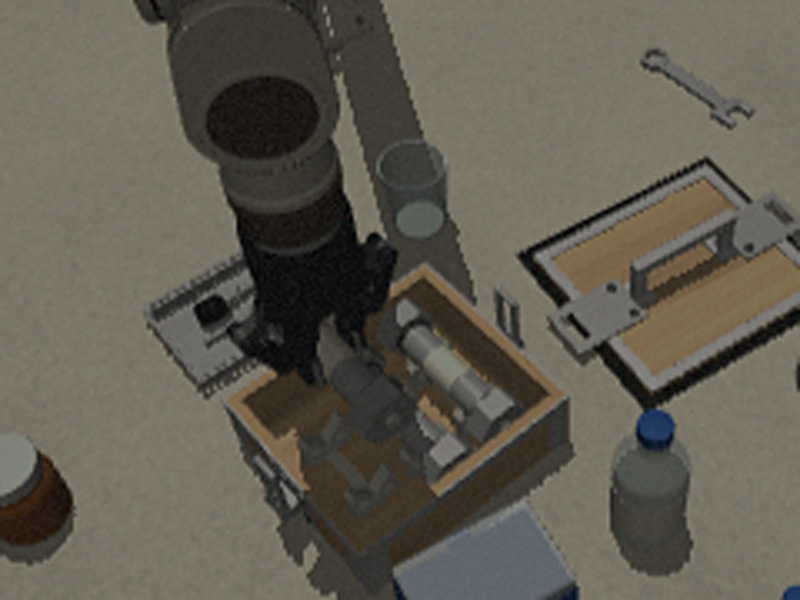

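Emit:
move_arm(increments=[{"grip": 0.9,"linear": [-0.01,0.02,0.03],"twist": -0.001},{"grip": 0.9,"linear": [-0.01,0.04,0.03],"twist": 0},{"grip": 0.9,"linear": [0,0.06,0],"twist": 0},{"grip": 0.9,"linear": [0,0.05,0],"twist": 0},{"grip": 0.9,"linear": [0,0,0],"twist": 0}])

```text
clock: 33.25
eef_pos: [0.6081, -0.2101, 0.1241]
tool_rot: [-0.05, 0.706, -0.705, 0.047]
ft_force: [-0.5, 0.3, -6.1]
grip_width: 0.0283
```

```bash
python3 - <<'E'
from h import *
o=st(); j=o["joint_pos"]; print(j[1]-j[2]+j[3])
plan([(607,-210.5,70,-82.1,.9,11)])
E
```

```text
clock 33.25
joint_pos [-0.3326  0.5875  0.2494  1.2374  0.      2.6713]
eef_pos [ 0.6081 -0.2101  0.1241]
tool_rot [-0.0502  0.7061 -0.7048  0.0471]
ft_force [-0.5093  0.3053 -6.0519]
grip_width 0.0283
[[-0.991 -0.005  0.137]
 [-0.137  0.002 -0.991]
 [ 0.004 -1.    -0.002]]
1.5755841105144874
--
{"grip": 0.9, "linear": [0.001, 0.054, 0.0], "twist": -0.0}
{"grip": 0.9, "linear": [0.001, 0.054, 0.0], "twist": -0.0}
{"grip": 0.9, "linear": [0.001, 0.054, 0.0], "twist": -0.0}
{"grip": 0.9, "linear": [0.001, 0.054, 0.0], "twist": -0.0}
{"grip": 0.9, "linear": [0.001, 0.054, 0.0], "twist": -0.0}
```

Emit:
move_arm(increments=[{"grip": 0.9,"linear": [0,0.05,0],"twist": 0},{"grip": 0.9,"linear": [0,0.05,0],"twist": 0},{"grip": 0.9,"linear": [0,0.05,0],"twist": 0},{"grip": 0.9,"linear": [0,0.04,0],"twist": 0},{"grip": 0.9,"linear": [0,0,0],"twist": 0}])

```text
clock: 33.75
eef_pos: [0.607, -0.2095, 0.0815]
tool_rot: [-0.051, 0.706, -0.704, 0.046]
ft_force: [-0.5, 0.2, -6.0]
grip_width: 0.028
```

```bash
python3 - <<'E'
from h import *
o=st(); j=o["joint_pos"]; print(j[1]-j[2]+j[3])
for n in ["top","scene"]:
    im,d=bot.camera(n); np.savez(n+"9.npz",im=im,d=d)
    br,W,z=load(n+"9",n)
    c=np.array([598,-153]); ex=np.array([.9905,.1374]); ey=np.array([-.1374,.9905])
    L=W[...,:2]*1000-c; lx=L@ex; ly=L@ey
    for nm,a,b,z0,z1 in [("held+",-96,-28,.085,.125),("st0+",-28,28,.05,.085)]:
        for x0,x1 in [(50,95),(-95,-50)]:
            m=(lx>x0)&(lx<x1)&(ly>a)&(ly<b)&(z>z0)&(z<z1)
            if m.sum()>5:
                P=np.stack([lx[m],ly[m],z[m]*1000],-1); print(n,nm,x0,m.sum(),np.round(np.percentile(P,[2,50,98],axis=0),1).tolist())
plan([(607,-210.5,40,-82.1,.9,9)])
E
```

```text
clock 33.75
joint_pos [-3.3230e-01  6.1860e-01  1.8790e-01  1.1473e+00  2.0000e-04  2.6713e+00]
eef_pos [ 0.607  -0.2095  0.0815]
tool_rot [-0.051   0.7065 -0.7044  0.0464]
ft_force [-0.4957  0.1783 -5.9572]
grip_width 0.028
[[-0.99  -0.007  0.138]
 [-0.138  0.002 -0.99 ]
 [ 0.006 -1.    -0.003]]
1.5779650112216408
top held+ 50 149 [[51.4, -82.6, 97.0], [63.2, -56.3, 115.3], [75.9, -35.1, 122.2]]
top held+ -95 58 [[-73.8, -56.9, 98.1], [-60.0, -43.0, 109.3], [-50.7, -35.5, 120.1]]
top st0+ 50 203 [[51.3, -26.2, 50.8], [71.1, -0.5, 67.5], [93.4, 25.4, 73.8]]
top st0+ -95 163 [[-94.2, -26.0, 50.7], [-67.1, -0.9, 66.9], [-50.8, 21.9, 73.4]]
scene held+ 50 241 [[55.9, -80.2, 87.3], [73.0, -60.1, 108.8], [81.5, -33.8, 119.1]]
scene held+ -95 10 [[-71.8, -81.2, 95.6], [-68.6, -78.5, 100.2], [-64.7, -73.5, 109.5]]
scene st0+ 50 214 [[52.7, -24.3, 50.7], [74.7, -2.9, 65.9], [94.6, 22.9, 71.1]]
--
{"grip": 0.9, "linear": [0.001, 0.043, 0.001], "twist": 0.0}
{"grip": 0.9, "linear": [0.001, 0.043, 0.001], "twist": 0.0}
{"grip": 0.9, "linear": [0.001, 0.043, 0.001], "twist": 0.0}
{"grip": 0.9, "linear": [0.001, 0.043, 0.001], "twist": 0.0}
{"grip": 0.9, "linear": [0.001, 0.043, 0.001], "twist": 0.0}
```

Emit:
move_arm(increments=[{"grip": 0.9,"linear": [0.005,0.04,0.003],"twist": 0},{"grip": 0.9,"linear": [0.005,0.04,0.003],"twist": 0},{"grip": 0.9,"linear": [0,0.04,0],"twist": 0},{"grip": 0.9,"linear": [0,0.04,0],"twist": 0},{"grip": 0.9,"linear": [0,0.01,0],"twist": 0}])

```text
clock: 34.35
eef_pos: [0.6073, -0.2119, 0.0483]
tool_rot: [-0.049, 0.706, -0.705, 0.049]
ft_force: [0.1, 0.6, -6.2]
grip_width: 0.0281
```

Emit:
move_arm(increments=[{"grip": 0.9,"linear": [0,0.01,0],"twist": 0},{"grip": 0.9,"linear": [0,0.01,0],"twist": 0},{"grip": 0.9,"linear": [0,0.01,0],"twist": 0},{"grip": 0.9,"linear": [0,0,0],"twist": 0},{"grip": 0.9,"linear": [0,0,0],"twist": 0}])

```text
clock: 34.85
eef_pos: [0.6074, -0.2119, 0.0414]
tool_rot: [-0.049, 0.706, -0.705, 0.048]
ft_force: [-0.2, 0.0, -5.9]
grip_width: 0.0285
```

Emit:
move_arm(increments=[{"grip": 0.9,"linear": [0,0.012,0],"twist": 0},{"grip": 0.9,"linear": [0,0.012,0],"twist": 0},{"grip": 0.9,"linear": [0,0.012,0],"twist": 0},{"grip": 0.9,"linear": [0,0,0],"twist": 0},{"grip": 0.9,"linear": [0,0,0],"twist": 0}])

```text
clock: 35.35
eef_pos: [0.6078, -0.212, 0.0342]
tool_rot: [0.049, -0.705, 0.705, -0.049]
ft_force: [-0.7, 1.0, -5.7]
grip_width: 0.0282
```

Emit:
move_arm(increments=[{"grip": 0.9,"linear": [0,0.008,0],"twist": 0},{"grip": 0.9,"linear": [0,0.006,0],"twist": 0},{"grip": 0.9,"linear": [0,0,0],"twist": 0},{"grip": 0.9,"linear": [0,0,0],"twist": 0},{"grip": 0.9,"linear": [0,0,0],"twist": 0}])

```text
clock: 35.85
eef_pos: [0.6083, -0.212, 0.0326]
tool_rot: [0.048, -0.705, 0.706, -0.049]
ft_force: [0.2, 0.7, -3.7]
grip_width: 0.0283
```

Contact is starting (-3.7 N), about where the seat should be. I ease down to unload.

Emit:
move_arm(increments=[{"grip": 0.9,"linear": [0,0.006,0],"twist": 0},{"grip": 0.9,"linear": [0,0.006,0],"twist": 0},{"grip": 0.9,"linear": [0,0,0],"twist": 0},{"grip": 0.9,"linear": [0,0,0],"twist": 0},{"grip": 0.9,"linear": [0,0,0],"twist": 0}])

```text
clock: 36.35
eef_pos: [0.6085, -0.2117, 0.0323]
tool_rot: [0.048, -0.705, 0.706, -0.05]
ft_force: [-2.0, 1.1, -1.1]
grip_width: 0.0283
```

Emit:
move_arm(increments=[{"grip": 0.9,"linear": [0,0.006,0],"twist": 0},{"grip": 0.9,"linear": [0,0,0],"twist": 0},{"grip": 0.9,"linear": [0,0,0],"twist": 0},{"grip": 0.9,"linear": [0,0,0],"twist": 0},{"grip": 0.9,"linear": [0,0,0],"twist": 0}])

```text
clock: 36.85
eef_pos: [0.6086, -0.2115, 0.0321]
tool_rot: [0.048, -0.705, 0.706, -0.05]
ft_force: [-2.1, 1.7, 1.1]
grip_width: 0.0279
```

Emit:
move_arm(increments=[{"grip": 0.64,"linear": [0,0,0],"twist": 0},{"grip": 0.6,"linear": [0,0,0],"twist": 0},{"grip": 0.56,"linear": [0,0,0],"twist": 0},{"grip": 0.56,"linear": [0,0,0],"twist": 0},{"grip": 0.56,"linear": [0,0,0],"twist": 0}])

```text
clock: 37.35
eef_pos: [0.6118, -0.213, 0.0331]
tool_rot: [0.045, -0.704, 0.707, -0.052]
ft_force: [-0.1, -0.2, -0.1]
grip_width: 0.0376
```

```bash
python3 - <<'E'
from h import *
o=st(); j=o["joint_pos"]; print(j[1]-j[2]+j[3])
E
```

```text
clock 37.35
joint_pos [-3.3540e-01  6.6040e-01  1.2630e-01  1.0262e+00  7.0000e-04  2.6680e+00]
eef_pos [ 0.6118 -0.213   0.0331]
tool_rot [ 0.0453 -0.7042  0.7066 -0.0523]
ft_force [-0.0795 -0.2278 -0.0534]
grip_width 0.0376
[[-0.99   0.01   0.138]
 [-0.138 -0.003 -0.99 ]
 [-0.01  -1.     0.004]]
1.5602677121277004
```

Free of contact. Lift straight up and retreat.

Emit:
move_arm(increments=[{"grip": 0.56,"linear": [0,-0.06,0],"twist": 0},{"grip": 0.56,"linear": [0,-0.1,0],"twist": 0},{"grip": 0.56,"linear": [0,-0.15,0],"twist": 0},{"grip": 0.56,"linear": [0,-0.2,0],"twist": 0},{"grip": 0.56,"linear": [0,-0.15,0],"twist": 0}])

```text
clock: 37.85
eef_pos: [0.6073, -0.212, 0.1666]
tool_rot: [-0.048, 0.705, -0.705, 0.049]
ft_force: [1.2, 0.0, 0.2]
grip_width: 0.0379
```

Emit:
move_arm(increments=[{"grip": 0.56,"linear": [0.15,-0.05,0],"twist": 0},{"grip": 0.56,"linear": [0.2,-0.05,0],"twist": 0},{"grip": 0.56,"linear": [0.2,0,0],"twist": 0},{"grip": 0.56,"linear": [0.2,0,0],"twist": 0},{"grip": 0.56,"linear": [0.2,0,0],"twist": 0}])

```text
clock: 38.35
eef_pos: [0.4235, -0.2406, 0.1976]
tool_rot: [0.042, -0.701, 0.71, -0.059]
ft_force: [-0.2, -1.2, -0.0]
grip_width: 0.0374
```

Emit:
move_arm(increments=[{"grip": 0.56,"linear": [0.2,0,0],"twist": 0},{"grip": 0.56,"linear": [0.15,0,0],"twist": 0},{"grip": 0.56,"linear": [0.05,0,0],"twist": 0},{"grip": 0.56,"linear": [0,0,0],"twist": 0},{"grip": 0.56,"linear": [0,0,0],"twist": 0}])

```text
clock: 38.85
eef_pos: [0.3389, -0.2532, 0.2014]
tool_rot: [0.038, -0.699, 0.712, -0.06]
ft_force: [0.3, -0.3, 1.0]
grip_width: 0.0377
```

```bash
python3 - <<'E'
from h import *
st()
for n in ["top","scene"]:
    im,d=bot.camera(n); np.savez(n+"10.npz",im=im,d=d)
    br,W,z=load(n+"10",n)
    c=np.array([598,-153]); ex=np.array([.9905,.1374]); ey=np.array([-.1374,.9905])
    L=W[...,:2]*1000-c; lx=L@ex; ly=L@ey
    for nm,a,b in [("st58",28,90),("st0",-29,28),("new",-90,-30)]:
        m=(abs(lx)<82)&(ly>a)&(ly<b)&(z>.05)&(z<.08)
        P=np.stack([lx[m],ly[m],z[m]*1000],-1); print(n,nm,np.round(np.percentile(P,[1,50,99],axis=0),1).tolist(),rect(P*1e-3)[2:])
        for x0,x1 in [(50,82),(-82,-50)]:
            q=m&(lx>x0)&(lx<x1); print("  top z of hex",x0,np.round(np.percentile(z[q]*1000,[50,90]),1) if q.sum() else None)
    if n=="top": cv2.imwrite("pics/t10.png",cv2.resize(im[100:290,130:380],(800,600),interpolation=cv2.INTER_CUBIC))
E
```

```text
clock 38.85
joint_pos [-0.6459  0.0771 -0.2724  1.1854  0.006   2.3566]
eef_pos [ 0.3389 -0.2532  0.2014]
tool_rot [ 0.0382 -0.6986  0.712  -0.0601]
ft_force [ 0.2612 -0.3064  0.9574]
grip_width 0.0377
[[-0.99   0.032  0.138]
 [-0.139 -0.017 -0.99 ]
 [-0.03  -0.999  0.021]]
top st58 [[-80.3, 33.2, 50.4], [-7.3, 55.8, 60.3], [66.9, 76.8, 72.9]] (np.float64(-0.5), 541, array([52. , 60.3, 69.9]))
  top z of hex 50 [66.3 69.8]
  top z of hex -82 [63.7 70. ]
top st0 [[-74.5, -24.7, 50.6], [-0.4, -1.4, 60.4], [73.0, 18.7, 71.8]] (np.float64(0.1), 545, array([52.3, 60.4, 70.5]))
  top z of hex 50 [65.6 70.4]
  top z of hex -82 [65.2 71.1]
top new [[-72.8, -83.5, 50.4], [2.2, -59.1, 60.3], [76.3, -39.1, 72.0]] (np.float64(-0.7), 561, array([51.9, 60.3, 70.2]))
  top z of hex 50 [64.9 70.2]
  top z of hex -82 [65.7 70.5]
scene st58 [[-77.8, 37.0, 50.2], [0.5, 55.1, 58.8], [71.5, 78.3, 69.1]] (np.float64(0.8), 519, array([51.7, 58.8, 67.5]))
  top z of hex 50 [63.9 67.8]
  top z of hex -82 [63.  67.1]
scene st0 [[-71.0, -19.9, 50.3], [4.5, -2.0, 58.8], [77.5, 21.8, 68.5]] (np.float64(0.6), 559, array([51.5, 58.8, 67.4]))
  top z of hex 50 [64.  67.5]
  top z of hex -82 [64.2 67. ]
scene new [[-70.0, -79.4, 50.5], [4.2, -59.9, 58.7], [78.9, -39.2, 68.8]] (np.float64(0.4), 580, array([51.5, 58.7, 67.4]))
  top z of hex 50 [64.4 67.4]
  top z of hex -82 [64.5 67.6]
```

View pics/t10.png

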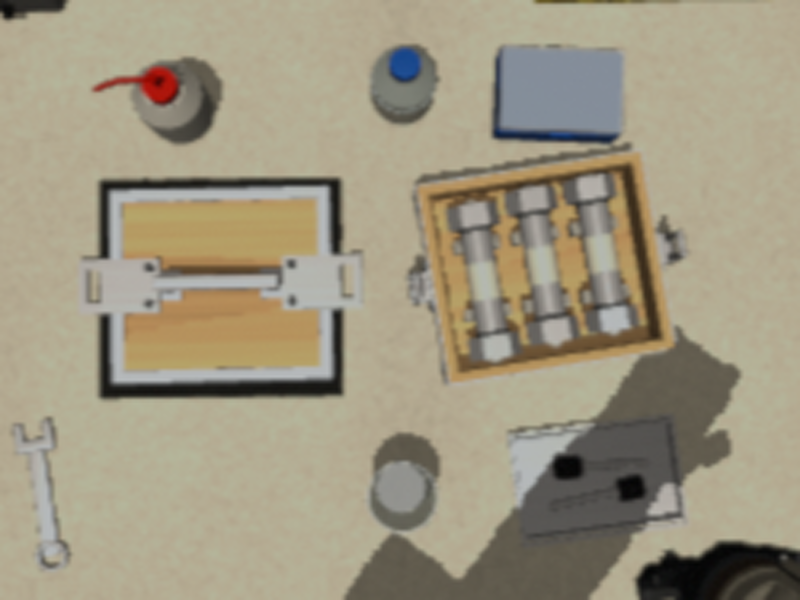

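The new column at (600,255) is level with its neighbours, at the same height and parallel. The lid is flat on the mat, the pins are in the tray, nothing else looks out of place, and the arm is clear.

```bash
python3 -c "
from h import *
print(bot.job_done())"
```

```text
the job is handed in; nothing more can be done
None
```

The job is done and handed in at about 39 s on the robot's clock (limit 72 s). I pulled both pins and put them in the tray. I then lifted the lid straight off and set it on the mat, handle up, and laid the loose column in the empty right-hand cradle.

**Last checks:**
- **Column:** in both cameras it is at the same height as the stored columns and parallel to them within about 1°. It lies about 58 mm from its neighbour.
- **Stored columns and bench:** the stored columns are where they were, within about 1 mm. The bottle, beaker, wash bottle, tip box and wrench look unmoved. The flask and jar were outside the last picture.
- **Lid and pins:** the lid lies flat and centred on the mat, and both pins are in the tray.
- **Forces:** when setting down the lid and the column, the wrist force readings stayed near or below 6 N.

**What disagreed or went wrong:**
- **Cameras:** the two views differed by 2–5 mm, so I let the grasps and the contact forces settle the final positions.
- **First grasp:** I took hold of the left pin's knob too high, so I opened and gripped it again.
- **Tool tilt:** the tool drifted up to about 5° off vertical during the pin work. I brought it back to within about 1.5° before handling the lid and column.

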